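Close the tube clamp over a wax tube

ROBOT

A 6-joint arm with a two-finger parallel gripper is mounted at the origin on a cart in front of the work surface, level with it; the furniture and walls round the work are solid. World frame = base frame: x ahead of the robot, y to its left, z up, the work surface at z = 0. Lengths are in mm, angles in rad, forces in N, time in s.
With the tool pointing down it reaches from about 325 to 900 mm from the base axis. Payload 6.1 kg.
Tool frame: the origin (TCP) lies on the centre line of the jaws, within the pads' length; the fingertips stand 11 mm ahead of it and the grasp point (between the pads) lies 8 mm behind it; z points along the fingers, y is the direction in which the jaws open and shut (so a half turn about z gives the same grasp; the last joint's range is limited). The gripper opens to 85 mm and grips with 20 to 120 N. Pads are 22 mm wide; open, the fingers measure 114 mm over their backs; the gripper's body (76 mm by 85 mm) begins 54 mm behind the grasp point. The pads swing forward as they close: fully open they stand 13 mm farther back than shut.
Start: joints at [1.088, 0.22, 1.526, -0, 1.395, -0.126], TCP at [218.296, 585.63, 242.3] pointing down, gripper open.
Joint ranges: [-2.98, 2.98], [-0.91, 2.08], [0.09, 2.57], [-1.24, 4.39], [0.2, 2.65], [-2.68, 2.68]. Speed limits (rad/s): [2.57, 2.57, 3.01, 3.14, 3.14, 3.14].

INTERFACE

Orientations are given as a 3x3 rotation matrix whose columns are the frame's x, y, z axes.
In Python, from plant import ctrl, imaging, job gives the robot as it stands.
- The arm moves only by the tool apply_moves, never from a script. Its argument "rows" is a list of rows, each an object of numbers: "tx", "ty", "tz": the shift along the tool's x, y, z in mm; "ax", "ay", "az": the turn, a rotation vector about the tool's x, y, z in degrees. In form: [{"tx": .., "ty": .., "tz": .., "ax": .., "ay": .., "az": ..}, ...]. A call has 1 to 5 rows; each row is the pose to reach, as a shift and turn from the pose commanded when the call began, along the tool's axes at that moment; what a row does not reach only later rows make up. A row lasts 1/8 s, in which the tool goes at most 62.5 mm and 10.7 degrees, less where a joint would pass 70% of its speed; a pose out of reach is approached as far as the arm can. A call with a gripper value outside its range is refused whole. "hand" is the gripper's target within -1 to 1 (shut at 1, half-way at 0, fully open at -1), set as the call begins (left out, the last holds). The fingers move at their own pace and stop on an object; "newtons" is the grip in N (left out, the last holds). Time passes only in rows, so rows that repeat a pose let the fingers close. It gives the time, the measured TCP pose, the force and the opening at its end, in the units of the state.
- ctrl.sense(): the state, without advancing time (a new reading comes with each control period).
- imaging.capture(name): name is "side" or "top" or "wrist"; returns a dict with "frame" (480x640x3 uint8, red, green, blue), "vfov" (degrees; the focal length in pixels is half the picture's height over the tangent of half this angle, whatever the lens; pixels are square), "cx", "cy" (the principal point, pixels), "position" and "rotation" of the camera in the world. Camera axes: x right, y up, looking along -z (the intrinsics and any distortion apply to the point x, -y, -z); pixel columns grow to the right and rows downward; lengths in mm; the calibration is good to about 2 mm. A picture is of the moment at which its call begins. There is no depth.
- job.hand_in(): hands the job in, once; it reports no verdict.
The state is a dict: "time_s": time; "qpos": joint angles; "joint_velocities": joint speeds; "tau": joint torques, N m; "eef_pos": TCP position; "tool_rot": TCP orientation; "ft_force": force on the tool from outside, world axes, zero at the start; "wrist_torque": the same for the moment, N m; "gripper_width": finger opening in mm.
Only numpy, scipy, OpenCV 4.12 (cv2) and the standard library are available. Lean on these libraries where they do the work, as an engineer would, in place of code of your own. Each camera call takes 0.05 s, during which the arm holds its last target.

TASK

Clamp the wax tube in the bench clamp: swing the hinged upper half over gently until its pad rests on the tube, then swing the bolt up and push it inward until its cross bar rides over the lip of the slotted ear and drops fully into the seat, so that it holds the upper half down. The wax dents easily, so do not bear down hard on it or ram the bolt against the ear; leave the things round the clamp alone.

Things in the scene. Friction and masses are not known exactly. Their poses are not given: they have to be found in the camera images.
- clamp: Tube clamp fixed to the bench, aluminium and steel, base plate 100 x 64 x 8 mm. Origin on the bench top below the middle of the tube; y axis along the tube, z up. The upper half is hinged on the +x side, the swing bolt pivots on the -x side; both are centred on y = 0 and turn about axes along y.
- saddle (a point): Fixed point of the clamp on the axis of its V saddle, 42 mm above the bench: where the tube's axis lies.
- tube_center (a point): Centre of the wax tube (28 mm diameter, 60 mm long), loose, already lying in the V saddle along the clamp's y.
- hinge_pin (a point): Fixed point on the axis of the upper half's hinge pin, at x = +32, z = 62 mm of the clamp.
- cap: Upper half: an aluminium bar 26 mm wide with a black ball knob on top, a sprung pressure pad below and a slotted steel ear screwed on its free end. Origin on its hinge axis; when closed its axes are parallel to the clamp's and it reaches over the tube to the -x side. The ear's highest part, the wall behind its seat, is then about 73 mm above the bench, 8 mm above the seat's bottom.
- cap_hinge (a joint): Angle of the upper half (rad), turning about the clamp's +y: 0 = as held by the seated bolt; grows as it opens; 1.45 to 1.7 (standing open) at the start; lowest -0.075. A stiff hinge (0.09 N m): it stays where it is left. Pressed down on the tube and let go, it springs back to about 0.03 to 0.06; that is low enough for the bolt. Left above 0.09 the pad is not on the tube.
- cap_knob (a point): Centre of the black ball knob (18 mm diameter) on the upper half; with the upper half closed it is at x = -42, z = +34 mm from the hinge pin (so it moves on a circle of radius 54 mm), 23 mm above the top of the bar and ear below it. Pinched along the clamp's y it turns between the fingers as the upper half swings.
- pad: Round rubber-faced pressure pad, 18 mm across, under the upper half above the tube, 32 mm from the hinge axis. It is sprung, 5 N per mm: it presses the wax with about 8 to 10 N when the bolt is seated and up to 15 N while the bolt's cross bar crosses the lip. More than 20 N dents the wax.
- bolt_pin (a point): Fixed point on the axis of the bolt's pivot pin, at x = -36, z = 12 mm of the clamp. The ear was screwed on by eye, differently each time and not measured: the middle of its seat lies anywhere from 5 mm outward (-x) to 11 mm inward (+x) of the point straight above this pin.
- bolt_hinge (a joint): Angle of the swing bolt (rad), about the clamp's +y: 0 = lying outward along the clamp's -x, pi/2 = upright; 0.35 to 0.7 at the start. It stays where it is left (0.035 N m of friction). With the upper half lowered, its cross bar meets the ear's ramps at 1.0 to 1.52 and is fully seated at 1.48 to 1.76, as the ear happens to be set.
- bolt: Swing bolt: 6 mm shank, a cross bar (10 mm diameter, 32 mm long) 58 mm from the pivot, then a thumb nut. Pushed inward, the bar rides up the ear's 40 degree ramps and forces the upper half down (2 to 7 N at the nut), crosses a 2 mm lip 4 to 7 mm before its seat, drops in (push falls away), then meets a solid wall. Let go on the ramp it slides back. Over 18 N between bar and ear is ramming.
- bolt_nut (a point): Centre of the thumb nut on the swing bolt: 18 mm diameter, 20 mm long along the bolt, 80 mm from the bolt pin, 22 mm beyond the cross bar (which is wider than the nut: fingers that straddle the nut must not reach down to it). About 92 mm above the bench when the bolt is seated.
- wax_block: Loose block of wax, 42 x 55 x 24 mm, a bystander; origin under its centre.
- jar_flux: Loose screw-lid jar, 43 mm diameter, 55 mm high, a bystander; origin under its centre.
- wax_ring: Loose carved wax ring, 24 x 28 x 8 mm, a bystander; origin under its centre.
- caliper: Loose caliper lying on the bench, 51 x 150 x 11 mm, a bystander; origin under its centre.

How it is judged (in metres and radians):
On the way, in this order (a step that is already met when the one before it is completed fails the run):
1. the upper half is swung over and its pad lies on the tube, the bolt still outside (value of joint cap_hinge below 0.09 rad and value of joint bolt_hinge below 1.3 rad), for 0.2 s.
2. the bolt's cross bar has dropped into the seat of the ear (value of joint bolt_hinge above 1.45 rad and value of joint cap_hinge between -0.023 and 0.009 rad and contact force between bolt and cap above 2 N), for 0.2 s.
At the end, for the whole second after the job is handed in: Bolt up (over 1.45 rad), its cross bar in the ear's seat and bearing on it with over 2 N; upper half held at -0.023 to 0.009 rad (neither on the ramp nor on the lip); pad pressing the tube with over 7 N; tube's centre within 10 mm of the saddle's centre; bolt and tube at rest (all of step 2 and contact force between pad and wax_tube above 7 N and distance between tube_center and saddle below 0.01 m and linear speed of each of bolt, wax_tube below 0.01 m/s); the robot touches nothing.
It fails at once if the pad presses the wax with more than 20 N (dented) (contact force between pad and wax_tube above 20 N).
It fails at once if the bolt is rammed against the ear with more than 18 N (contact force between bolt and cap above 22 N).
It fails at once if a bystander is moved by more than 20 mm (distance of any of wax_block, jar_flux, wax_ring, caliper from where it was at the start of the episode above 0.02 m).
It also fails if it takes over 69 s, if anything falls off the work surface, if the arm or the gripper's body presses on something with over 40 N, if the wrist force passes 120 N, or if a joint passes its speed limit or range.

## Working session

There is one attempt and no reset: what is moved stays moved. The work goes in short steps, Python scripts to look and compute and a tool call to move; the robot and the scene stay as the last step left them, time stands still between calls to the robot, and variables do not carry over. Pictures are saved under pics/ and viewed, and the job is handed in when it is done.

Besides the shell and the picture viewer there is one more tool, called after "Emit:" by a JSON object that holds its "api" and its "payload". apply_moves: Moves the arm, as the interface text tells. Its arguments: {"type":"object","properties":{"rows":{"type":"array"},"hand":{"type":"number"},"newtons":{"type":"number"}},"required":["rows"]}

```bash
ls; mkdir -p pics; python3 - <<'E'
from plant import ctrl, imaging, job
import cv2
s=ctrl.sense();print(s)
for n in ["side","top","wrist"]:
    c=imaging.capture(n);cv2.imwrite(f"pics/{n}0.png",c["frame"][:,:,::-1])
    print(n,{k:v for k,v in c.items() if k!="frame"})
E
```

```text
pics
{'time_s': 0.0, 'qpos': array([ 1.08789203e+00,  2.21258830e-01,  1.52762285e+00,  2.11542999e-05,
        1.39467798e+00, -1.26091213e-01]), 'joint_velocities': array([-2.34737592e-03, -4.09575709e-04, -1.43201159e-06,  1.96756463e-03,
       -2.15577538e-03, -1.16772509e-03]), 'tau': array([ 1.39725376e-03, -4.96888340e+01, -3.89411330e+01, -1.03062339e-05,
        1.08159755e-02,  2.81293870e-05]), 'eef_pos': array([218.0252716 , 585.11655231, 241.17273805]), 'tool_rot': array([[-9.37013310e-01,  3.49292411e-01, -9.31832410e-04],
       [ 3.49293551e-01,  9.37011747e-01, -1.73241000e-03],
       [ 2.68020248e-04, -1.94877428e-03, -9.99998065e-01]]), 'ft_force': array([ 0.58026791, -0.51891965,  0.54466211]), 'wrist_torque': array([ 0.03584645, -0.03374504, -0.04592535]), 'gripper_width': 85.55406255429291}
side {'vfov': 57.34741693028065, 'cx': 322.16140965454866, 'cy': 233.48340374312596, 'position': array([814.50420825, 636.08919427, 654.42655851]), 'rotation': array([[-0.92859812, -0.24521631,  0.27852197],
       [ 0.37066993, -0.64850617,  0.66486356],
       [ 0.01758783,  0.72063077,  0.69309593]])}
top {'vfov': 46.33095695685337, 'cx': 324.72816292734075, 'cy': 236.9731715932898, 'position': array([467.32796315,  56.86564944, 950.78105428]), 'rotation': array([[ 0.02230922,  0.98958976, -0.1421774 ],
       [-0.99960042,  0.01961002, -0.02035786],
       [-0.01735783,  0.14257476,  0.98963182]])}
wrist {'vfov': 70.83781866295779, 'cx': 324.58647254498936, 'cy': 242.74498299180533, 'position': array([147.44746464, 611.80068128, 371.9016033 ]), 'rotation': array([[ 0.34952827, -0.89605014, -0.27372273],
       [ 0.93692343,  0.33361815,  0.10427571],
       [-0.0021174 , -0.29290454,  0.95613934]])}
```

View pics/side0.png

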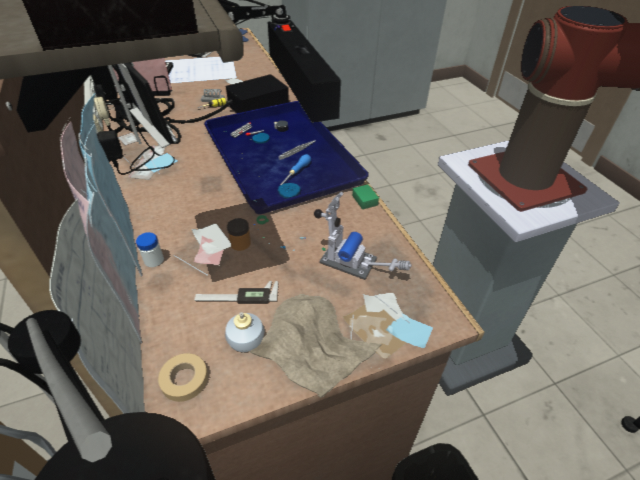

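View pics/top0.png

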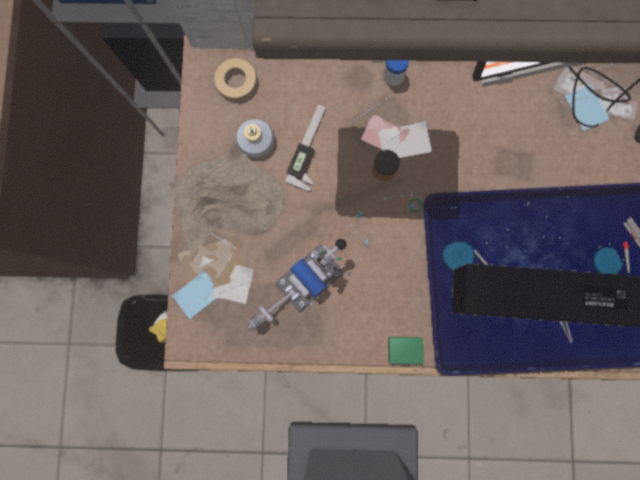

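View pics/wrist0.png

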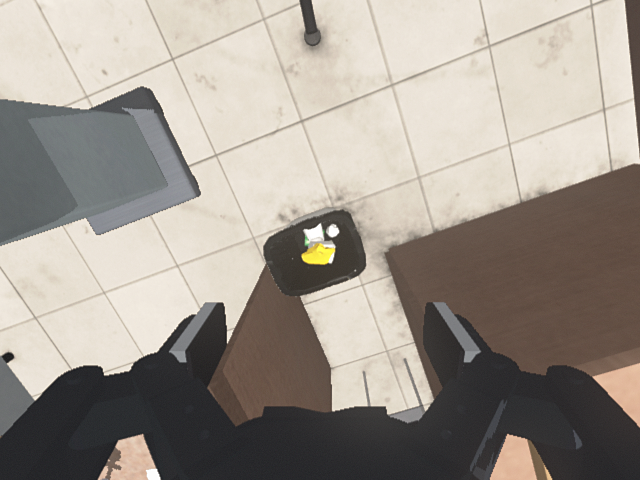

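Side view: clamp at ~(350,245), bolt nut at ~(405,266), knob ~(318,213). Top view: clamp ~(310,278), nut ~(255,322), knob ~(341,244); bystanders: green block (406,351), jar (386,162), ring (416,204), caliper (303,155). Enlarging.

```bash
python3 - <<'E'
import cv2
a=cv2.imread("pics/side0.png")[175:295,295:425];cv2.imwrite("pics/side0z.png",cv2.resize(a,None,fx=6,fy=5*6/5*0.8333,interpolation=cv2.INTER_CUBIC) if 0 else cv2.resize(a,None,fx=5,fy=5,interpolation=cv2.INTER_CUBIC))
a=cv2.imread("pics/top0.png")[225:345,235:365];cv2.imwrite("pics/top0z.png",cv2.resize(a,None,fx=5,fy=5,interpolation=cv2.INTER_CUBIC))
E
```

```text
(no output)
```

View pics/side0z.png

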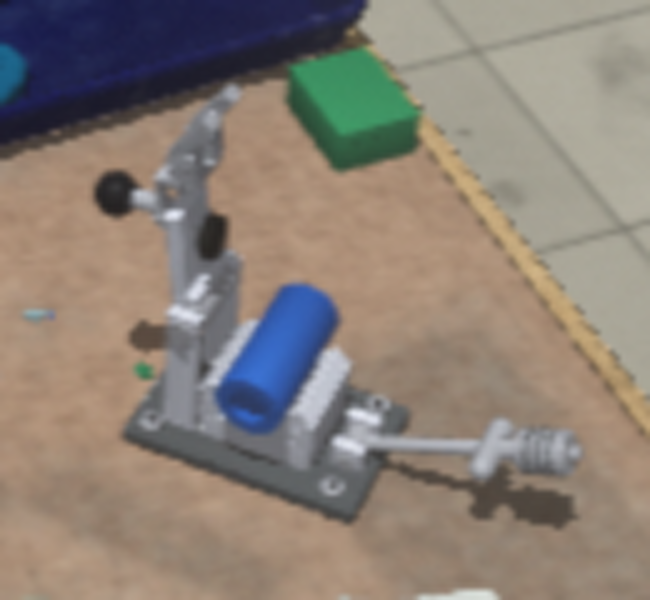

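View pics/top0z.png

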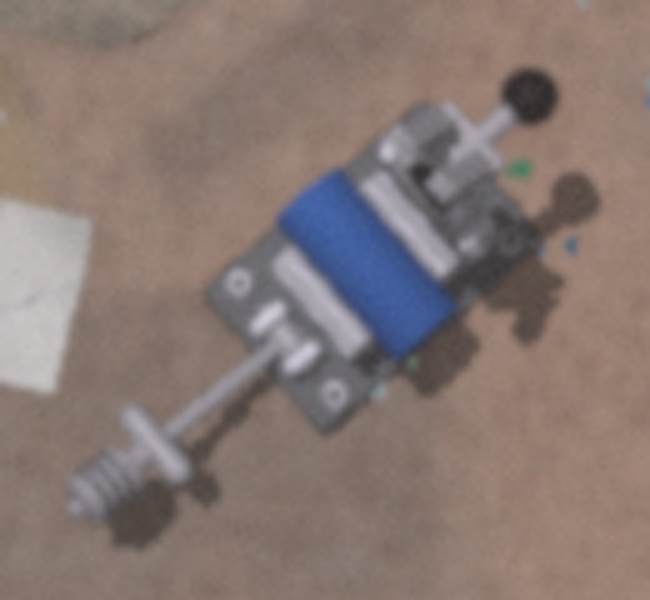

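```bash
cat > h.py <<'E'
import numpy as np, cv2
from scipy.optimize import least_squares
def proj(c,P):
    f=240/np.tan(np.radians(c["vfov"]/2)); p=(np.atleast_2d(P)-c["position"])@c["rotation"]
    return np.c_[c["cx"]+f*p[:,0]/-p[:,2], c["cy"]-f*p[:,1]/-p[:,2]]
SIDE=dict(vfov=57.34741693028065,cx=322.16140965454866,cy=233.48340374312596,position=np.array([814.50420825,636.08919427,654.42655851]),rotation=np.array([[-0.92859812,-0.24521631,0.27852197],[0.37066993,-0.64850617,0.66486356],[0.01758783,0.72063077,0.69309593]]))
TOP=dict(vfov=46.33095695685337,cx=324.72816292734075,cy=236.9731715932898,position=np.array([467.32796315,56.86564944,950.78105428]),rotation=np.array([[0.02230922,0.98958976,-0.1421774],[-0.99960042,0.01961002,-0.02035786],[-0.01735783,0.14257476,0.98963182]]))
def knob(th): return np.array([32-42*np.cos(th)+34*np.sin(th),0,62+42*np.sin(th)+34*np.cos(th)])
def bolt(b,r=80,y=0): return np.array([-36-r*np.cos(b),y,12+r*np.sin(b)])
def Rz(a): return np.array([[np.cos(a),-np.sin(a),0],[np.sin(a),np.cos(a),0],[0,0,1]])
def W(p,P): return np.array([p[0],p[1],0])+np.atleast_2d(P)@Rz(p[2]).T
E
cat > fit.py <<'E'
from h import *
t=np.array([[530,96],[105,483],[207,292],[323,432],[130,412],[182,472]])/5+[235,225]-.4
s=np.array([[116,193],[545,450],[123,435],[350,522],[408,405]])/5+[295,175]-.4
def f(p):
    th,b=p[3:5]
    T=W(p,[knob(th),bolt(b),[-50,32,8],[-50,-32,8],bolt(b,58,16),bolt(b,58,-16)])
    S=W(p,[knob(th),bolt(b),[50,32,8],[-50,32,8],[-50,-32,8]])
    return np.r_[(proj(TOP,T)-t).ravel(),(proj(SIDE,S)+p[5:7]*1-s).ravel(),p[5:7]*.3]
r=least_squares(f,[400,100,-0.6,1.55,.5,0,0]);print(r.x.round(3));print(r.fun.reshape(-1,2).round(1))
p=r.x
print("knob",W(p,knob(p[3])),"nut",W(p,bolt(p[4])),"knob0",W(p,knob(0)),"deg",np.degrees(p[2:5]))
E
python3 fit.py
```

```text
[ 5.33228e+02  1.01078e+02 -8.32000e-01  1.64100e+00  3.89000e-01
  2.25000e-01  2.59000e-01]
[[-0.2 -0.2]
 [ 0.7 -0. ]
 [-1.9 -0.2]
 [-0.3  0.8]
 [-0.4 -1.7]
 [ 1.9  1.3]
 [-0.   0.1]
 [-0.8  0.9]
 [-0.5 -0.8]
 [ 0.6 -1. ]
 [ 0.8  0.8]
 [ 0.1  0.1]]
knob [[579.61436059  50.17329738 101.50508818]] nut [[459.12725355 182.39423581  42.36141563]] knob0 [[526.49204006 108.46902084  96.        ]] deg [-47.65846894  94.03246067  22.3038108 ]
```

Emit:
{"api": "apply_moves", "payload": {"rows": [{"tx":-526,"ty":-375,"tz":22,"az":27.2},{"tx":-526,"ty":-375,"tz":22,"az":27.2},{"tx":-526,"ty":-375,"tz":22,"az":27.2},{"tx":-526,"ty":-375,"tz":22,"az":27.2},{"tx":-526,"ty":-375,"tz":22,"az":27.2}], "hand": 0, "newtons": 20}}

```text
invalid input
```

```bash
cat >> h.py <<'E'
P=np.array([533.2,101.1,-0.832])
def rel(pos,s,Rt=None):
    R=s["tool_rot"]; d=R.T@(np.array(pos)-s["eef_pos"]); print("t",d.round(1),end=" ")
    if Rt is not None: print("a",np.degrees(cv2.Rodrigues(R.T@Rt)[0].ravel()).round(1))
    else: print()
def RT(yaw,tilt=0):
    # tool y = clamp y, z down; tilt about tool y (deg)
    y=Rz(yaw)@[0,1,0]; z=np.array([0,0,-1.]); R=np.c_[np.cross(y,z),y,z]
    return R@cv2.Rodrigues(np.array([0,np.radians(tilt),0.]))[0]
def clamp(s,p=P):
    print("tcp in clamp",(Rz(p[2]).T@(s["eef_pos"]-[p[0],p[1],0])).round(1),"F clamp",(Rz(p[2]).T@s["ft_force"]).round(1),"w",round(s["gripper_width"],1),"t",round(s["time_s"],2))
E
python3 - <<'E'
from h import *
from plant import ctrl
s=ctrl.sense();clamp(s);rel([580,50,220],s,RT(P[2]))
E
```

```text
tcp in clamp [-570.1   93.1  241.4] F clamp [-0.3 -0.3  0.6] w 85.4 t 0.15
t [-526.1 -375.1   21.9] a [-0.1  0.  27.2]
```

Emit:
{"api": "apply_moves", "payload": {"rows": [{"tx":-60,"ty":-10,"tz":0,"ax":0,"ay":0,"az":10},{"tx":-110,"ty":-45,"tz":0,"ax":0,"ay":0,"az":20},{"tx":-160,"ty":-80,"tz":0,"ax":0,"ay":0,"az":27},{"tx":-210,"ty":-115,"tz":0,"ax":0,"ay":0,"az":27},{"tx":-260,"ty":-150,"tz":0,"ax":0,"ay":0,"az":27}], "hand": 0, "newtons": 20}}

```text
time_s: 0.78
eef_pos: [410.2, 352.5, 242.1]
tool_rot: [[-0.676, 0.736, 0.0], [0.736, 0.676, -0.0], [-0.0, -0.0, -1.0]]
ft_force: [0.7, -0.0, -1.0]
gripper_width: 42.7
```

```bash

python3 - <<'E'
from h import *
from plant import ctrl
s=ctrl.sense();clamp(s);rel([580,50,220],s,RT(P[2]))
E
```

```text
tcp in clamp [-268.7   78.4  242.1] F clamp [ 0.5  0.5 -1. ] w 42.7 t 0.78
t [-337.6  -79.6   22.2] a [-0.   0.   0.2]
```

Emit:
{"api": "apply_moves", "payload": {"rows": [{"tx":-60,"ty":-16,"tz":4,"ax":0,"ay":0,"az":0},{"tx":-120,"ty":-32,"tz":8,"ax":0,"ay":0,"az":0},{"tx":-180,"ty":-48,"tz":12,"ax":0,"ay":0,"az":0},{"tx":-240,"ty":-64,"tz":16,"ax":0,"ay":0,"az":0},{"tx":-290,"ty":-80,"tz":20,"ax":0,"ay":0,"az":0}]}}

```text
time_s: 1.4
eef_pos: [547.4, 84.3, 222.0]
tool_rot: [[-0.676, 0.737, -0.0], [0.737, 0.676, 0.0], [0.0, -0.0, -1.0]]
ft_force: [0.5, -0.4, -0.0]
gripper_width: 42.4
```

```bash

cat > snap.py <<'E'
import sys,cv2,pickle
from h import *
from plant import ctrl,imaging
n,cam=sys.argv[1],sys.argv[2]
c=imaging.capture(cam);pickle.dump(c,open(f"pics/{n}.pkl","wb"))
f=c["frame"][:,:,::-1]
if len(sys.argv)>3:
    x0,y0,x1,y1,k=map(int,sys.argv[3:8]); f=cv2.resize(f[y0:y1,x0:x1],None,fx=k,fy=k,interpolation=cv2.INTER_CUBIC)
cv2.imwrite(f"pics/{n}.png",f)
s=ctrl.sense();clamp(s)
E
python3 snap.py w1 wrist
```

```text
tcp in clamp [ 27.2  -3.1 221.5] F clamp [ 3.7 -2.8  0.8] w 42.7 t 1.45
```

View pics/w1.png

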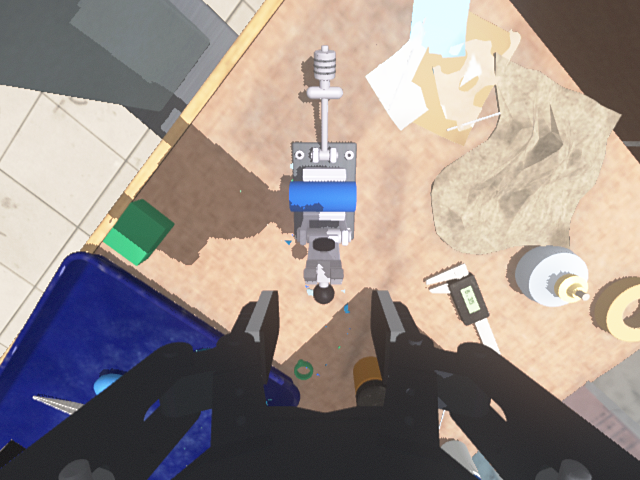

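```bash
python3 -c "
import cv2;a=cv2.imread('pics/w1.png')[40:310,270:380];cv2.imwrite('pics/w1z.png',cv2.resize(a[:150],None,fx=5,fy=4,interpolation=cv2.INTER_CUBIC));cv2.imwrite('pics/w1y.png',cv2.resize(a[130:],None,fx=4,fy=4,interpolation=cv2.INTER_CUBIC))"
```

```text
(no output)
```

View pics/w1z.png

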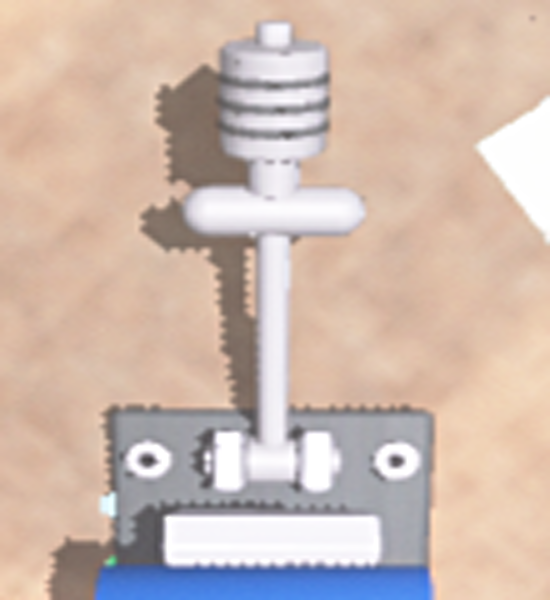

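View pics/w1y.png

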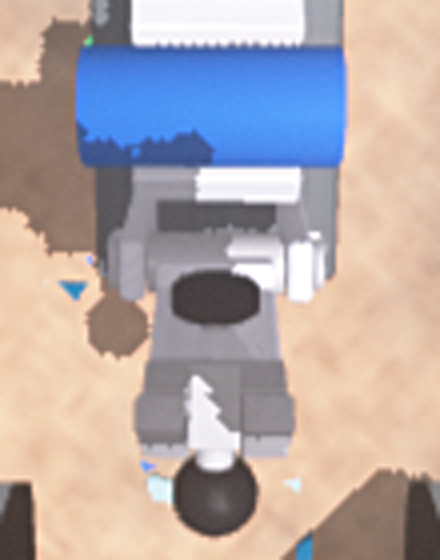

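```bash
cat > fit2.py <<'E'
import pickle
from h import *
exec(open("fit.py").read().split("def f")[0].replace("from h import *",""))
w=np.array([[323.75,293],[324.8,65],[306.6,92.5],[342.8,92.5],[292.6,142.5],[356.4,142.5]])-.4
WR=pickle.load(open("pics/w1.pkl","rb"))
def f(p):
    th,b=p[3:5]
    T=W(p,[knob(th),bolt(b),[-50,32,8],[-50,-32,8],bolt(b,58,16),bolt(b,58,-16)])
    S=W(p,[knob(th),bolt(b),[50,32,8],[-50,32,8],[-50,-32,8]])
    Q=W(p,[knob(th),bolt(b),bolt(b,58,-16),bolt(b,58,16),[-50,-32,8],[-50,32,8]])
    return np.r_[(proj(TOP,T)-t+p[5:7]).ravel(),(proj(SIDE,S)+p[7:9]*1-s).ravel(),(proj(WR,Q)-w+p[9:11]).ravel(),p[5:11]*.5]
r=least_squares(f,[533,101,-0.83,1.6,.4]+[0]*6);print(r.x.round(3));print(r.fun.reshape(-1,2).round(1).tolist())
p=r.x
print("knob",W(p,knob(p[3])),"nut",W(p,bolt(p[4])),"deg",np.degrees(p[2:5]))
E
python3 fit2.py
```

```text
[ 5.30951e+02  1.01614e+02 -8.32000e-01  1.62400e+00  3.62000e-01
  5.31000e-01 -1.51400e+00 -1.01100e+00  2.19000e-01 -6.36000e-01
  3.80000e-02]
[[-0.4, 0.0], [0.6, 0.2], [-1.7, -0.3], [-0.1, 0.6], [-0.4, -1.5], [1.9, 1.4], [0.3, -0.2], [-0.6, 1.6], [-0.6, -1.0], [0.5, -1.1], [0.7, 0.7], [0.3, 0.6], [-0.1, 0.2], [-0.3, 0.7], [0.2, 0.8], [-0.8, -1.3], [0.9, -1.1], [0.3, -0.8], [-0.5, 0.1], [-0.3, 0.0]]
knob [[576.84767702  51.19494961 102.13654891]] nut [[456.35144932 183.5649932   40.3201576 ]] deg [-47.6884573   93.04193319  20.73228983]
```

```bash
sed -i 's/^P=.*/P=np.array([531.4,101.5,-0.832])/' h.py; cat >> h.py <<'E'
def go(c,s): rel(W(P,c)[0],s,RT(P[2]))
E
python3 - <<'E'
from h import *
from plant import ctrl
s=ctrl.sense();clamp(s);go(knob(1.63),s);print(knob(1.63))
E
```

```text
tcp in clamp [ 28.7  -2.  221.5] F clamp [ 3.7 -2.8  0.8] w 42.7 t 1.45
t [-39.3   2.3 119.7] a [-0.1  0.2  0. ]
[ 68.42553306   0.         101.91466574]
```

Emit:
{"api": "apply_moves", "payload": {"rows": [{"tx":-39,"ty":2,"tz":20,"ax":0,"ay":0,"az":0},{"tx":-39,"ty":2,"tz":50,"ax":0,"ay":0,"az":0},{"tx":-39,"ty":2,"tz":80,"ax":0,"ay":0,"az":0},{"tx":-39,"ty":2,"tz":85,"ax":0,"ay":0,"az":0}]}}

```text
time_s: 1.95
eef_pos: [572.4, 59.3, 134.5]
tool_rot: [[-0.676, 0.737, -0.006], [0.737, 0.676, 0.0], [0.004, -0.004, -1.0]]
ft_force: [0.4, 0.2, -0.0]
gripper_width: 42.8
```

```bash
python3 snap.py w2 wrist 200 200 460 420 3
```

```text
tcp in clamp [ 59.3   2.5 135.4] F clamp [ 0.2  0.3 -0.6] w 42.4 t 2.0
```

View pics/w2.png

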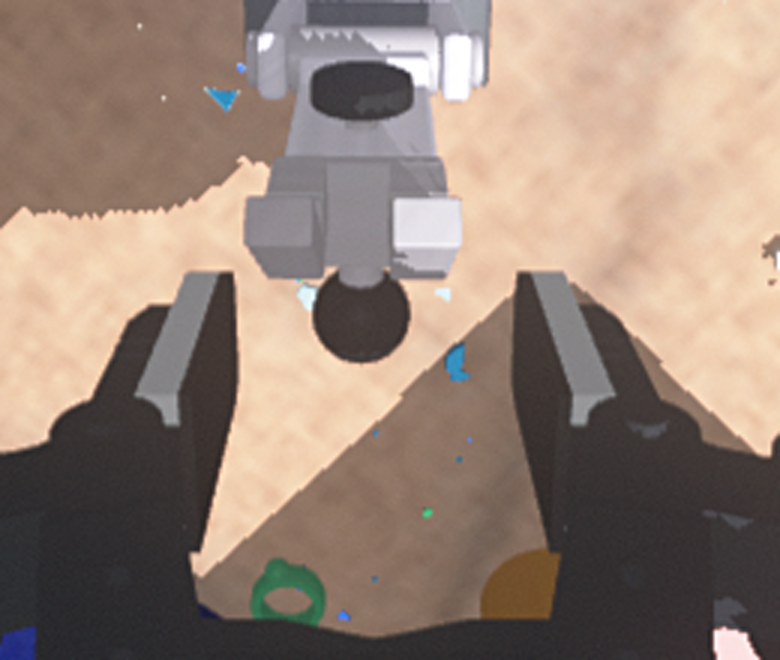

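Emit:
{"api": "apply_moves", "payload": {"rows": [{"tx":0,"ty":-2,"tz":10,"ax":0,"ay":0,"az":0},{"tx":0,"ty":-2,"tz":10,"ax":0,"ay":0,"az":0}]}}

```text
time_s: 2.25
eef_pos: [573.0, 57.9, 127.5]
tool_rot: [[-0.676, 0.737, 0.0], [0.737, 0.676, -0.0], [-0.0, 0.0, -1.0]]
ft_force: [-0.6, 0.1, -0.0]
gripper_width: 42.7
```

```bash
python3 - <<'E'
from h import *
from plant import ctrl
s=ctrl.sense();clamp(s);go(knob(1.63),s)
E
```

```text
tcp in clamp [ 60.3   1.4 127.5] F clamp [-0.4 -0.4 -0. ] w 42.7 t 2.25
t [-8.1 -1.5 25.6] a [0.  0.  0.2]
```

Emit:
{"api": "apply_moves", "payload": {"rows": [{"tx":-8,"ty":-1.5,"tz":6,"ax":0,"ay":0,"az":0},{"tx":-8,"ty":-1.5,"tz":16,"ax":0,"ay":0,"az":0},{"tx":-8,"ty":-1.5,"tz":25,"ax":0,"ay":0,"az":0},{"tx":-8,"ty":-1.5,"tz":25,"ax":0,"ay":0,"az":0}]}}

```text
time_s: 2.75
eef_pos: [576.4, 51.0, 100.8]
tool_rot: [[-0.676, 0.737, -0.003], [0.737, 0.676, 0.0], [0.002, -0.002, -1.0]]
ft_force: [-0.2, 0.4, -0.0]
gripper_width: 42.7
```

```bash
python3 snap.py w3 wrist 200 200 460 420 3;python3 snap.py s3 side 290 160 420 290 5
```

```text
tcp in clamp [ 68.   -0.4 101.5] F clamp [-0.2  1.  -0.6] w 42.6 t 2.8
tcp in clamp [ 6.82e+01 -1.00e-01  1.02e+02] F clamp [-1.   0.3  0.1] w 42.5 t 2.85
```

View pics/w3.png

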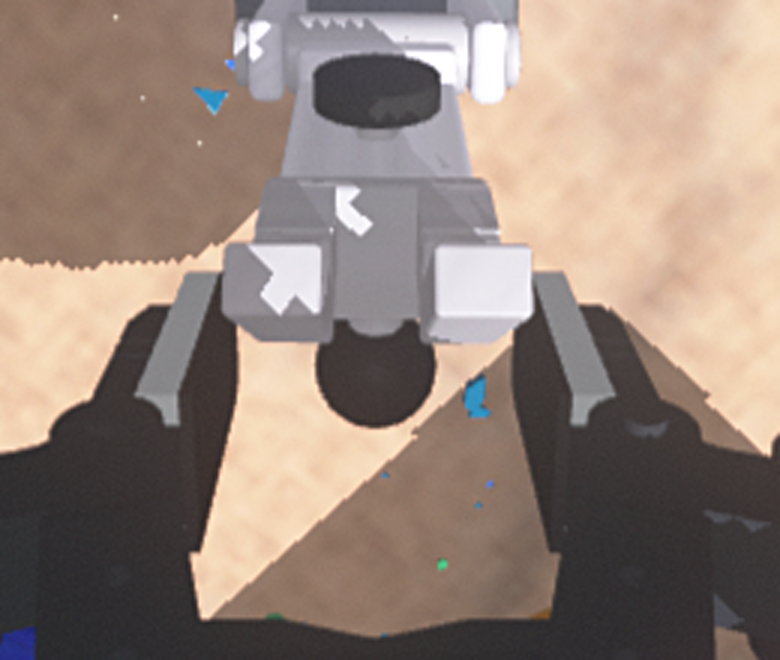

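View pics/s3.png

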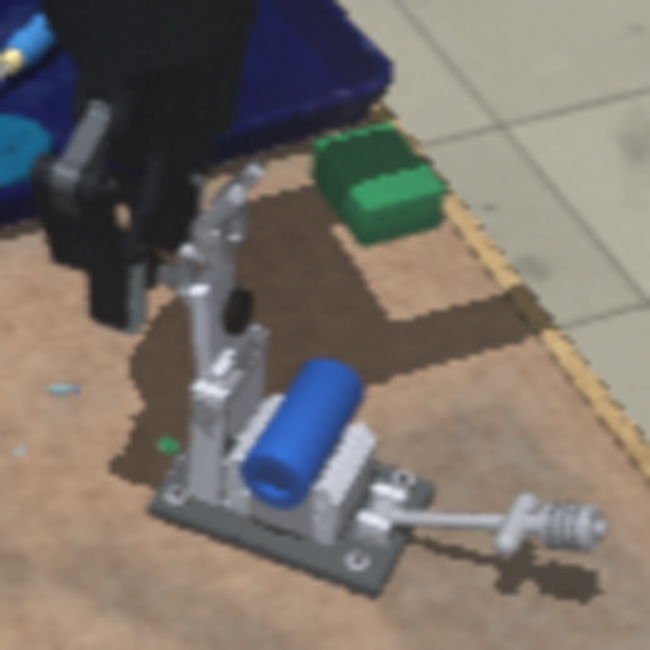

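```bash
python3 - <<'E'
from h import *
import pickle
from plant import ctrl
c=pickle.load(open("pics/w3.pkl","rb"));s=ctrl.sense()
for d in (11,0,-8): print(d,(proj(c,s["eef_pos"]+s["tool_rot"][:,2]*d)[0]-[200,200])*3)
print((proj(c,W(P,knob(1.63)))-[200,200])*3)
E
```

```text
11 [379.83440193 332.13365354]
0 [380.10518153 369.09356024]
-8 [380.32797714 399.50391843]
[[380.99212988 370.08844209]]
```

Emit:
{"api": "apply_moves", "payload": {"rows": [{"tx":0,"ty":0,"tz":0,"ax":0,"ay":0,"az":0},{"tx":0,"ty":0,"tz":0,"ax":0,"ay":0,"az":0},{"tx":0,"ty":0,"tz":0,"ax":0,"ay":0,"az":0},{"tx":0,"ty":0,"tz":0,"ax":0,"ay":0,"az":0}], "hand": 1, "newtons": 20}}

```text
time_s: 3.35
eef_pos: [577.3, 50.4, 102.6]
tool_rot: [[-0.676, 0.737, -0.0], [0.737, 0.676, -0.001], [-0.001, -0.001, -1.0]]
ft_force: [-3.8, -4.1, 3.4]
gripper_width: 15.8
```

```bash
python3 -c "
from h import *
from plant import ctrl
s=ctrl.sense();clamp(s)";python3 snap.py w4 wrist 200 200 460 420 3
```

```text
tcp in clamp [ 68.7  -0.5 102.6] F clamp [ 0.5 -5.6  3.4] w 15.8 t 3.35
tcp in clamp [ 68.7  -0.5 102.6] F clamp [ 1.4 -4.8  3.9] w 16.3 t 3.4
```

View pics/w4.png

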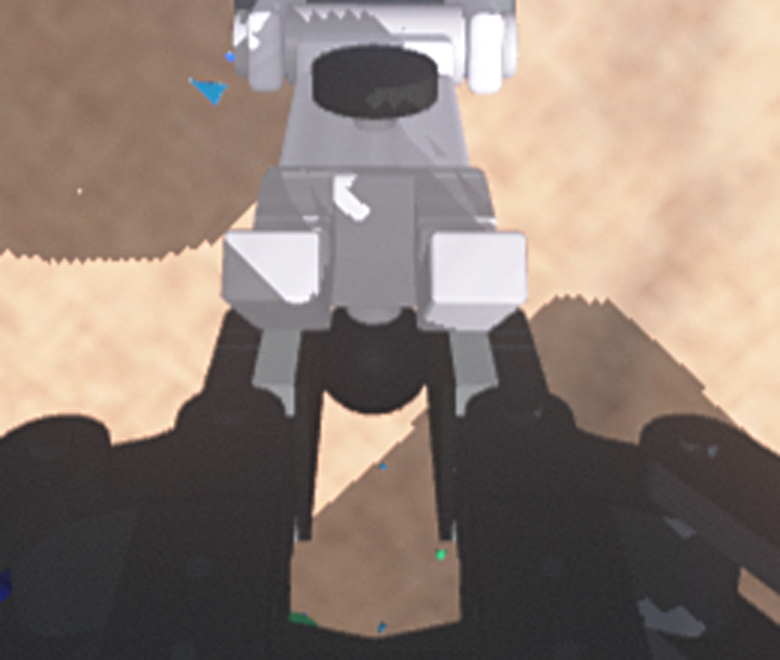

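```bash
python3 -c "
from h import *
k0=knob(1.63)
for th in [1.5,1.35,1.2,1.05,.9,.75,.6,.45,.3,.2,.15,.1,.05,.03]:
    d=knob(th)-k0; print(th,'tx',round(-d[0],1),'tz',round(-d[2],1))"
```

```text
1.5 tx 5.5 tz -4.4
1.35 tx 12.4 tz -8.5
1.2 tx 20.0 tz -11.6
1.05 tx 27.8 tz -13.4
0.9 tx 35.9 tz -14.1
0.75 tx 44.0 tz -13.6
0.6 tx 51.9 tz -11.9
0.45 tx 59.5 tz -9.0
0.3 tx 66.5 tz -5.0
0.2 tx 70.8 tz -1.8
0.15 tx 72.9 tz 0.0
0.1 tx 74.8 tz 1.9
0.05 tx 76.7 tz 3.9
0.03 tx 77.4 tz 4.7
```

Emit:
{"api": "apply_moves", "payload": {"rows": [{"tx":5.5,"ty":0,"tz":-4.4,"ax":0,"ay":0,"az":0},{"tx":12.4,"ty":0,"tz":-8.5,"ax":0,"ay":0,"az":0},{"tx":20,"ty":0,"tz":-11.6,"ax":0,"ay":0,"az":0},{"tx":27.8,"ty":0,"tz":-13.4,"ax":0,"ay":0,"az":0},{"tx":35.9,"ty":0,"tz":-14.1,"ax":0,"ay":0,"az":0}]}}

```text
time_s: 4.03
eef_pos: [553.5, 76.5, 116.9]
tool_rot: [[-0.676, 0.737, 0.001], [0.737, 0.676, -0.002], [-0.002, -0.0, -1.0]]
ft_force: [-1.9, -5.6, 3.0]
gripper_width: 16.0
```

```bash
python3 -c "
from h import *
from plant import ctrl
s=ctrl.sense();clamp(s);print(knob(.9))"
```

```text
tcp in clamp [ 33.4  -0.5 116.9] F clamp [ 2.9 -5.2  3. ] w 16.0 t 4.03
[ 32.52549626   0.         116.03446913]
```

Emit:
{"api": "apply_moves", "payload": {"rows": [{"tx":8.1,"ty":0,"tz":0.5,"ax":0,"ay":0,"az":0},{"tx":16,"ty":0,"tz":2.2,"ax":0,"ay":0,"az":0},{"tx":23.6,"ty":0,"tz":5.1,"ax":0,"ay":0,"az":0},{"tx":30.6,"ty":0,"tz":9.1,"ax":0,"ay":0,"az":0},{"tx":34.9,"ty":0,"tz":12.3,"ax":0,"ay":0,"az":0}]}}

```text
time_s: 4.65
eef_pos: [529.2, 103.5, 105.9]
tool_rot: [[-0.676, 0.737, -0.001], [0.737, 0.676, 0.0], [0.001, -0.0, -1.0]]
ft_force: [-9.9, -2.5, 14.2]
gripper_width: 15.0
```

```bash
python3 snap.py s5 side 290 160 420 290 5; python3 snap.py w5 wrist 200 200 460 420 3; python3 -c "
from h import *
from plant import ctrl
s=ctrl.sense();clamp(s);print(knob(.2))"
```

```text
tcp in clamp [ -3.7  -0.4 105.3] F clamp [-6.8 -6.4 13.1] w 15.1 t 4.7
tcp in clamp [ -3.8  -0.3 105.3] F clamp [-7.6 -6.3 12.6] w 15.2 t 4.75
tcp in clamp [ -3.8  -0.3 105.3] F clamp [-7.6 -6.3 12.6] w 15.2 t 4.75
[ -2.40803902   0.         103.66637554]
```

View pics/s5.png

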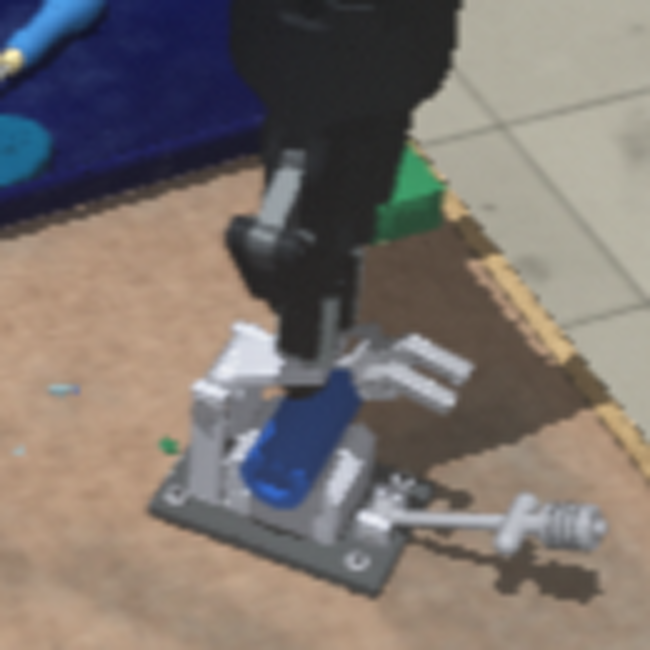

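View pics/w5.png

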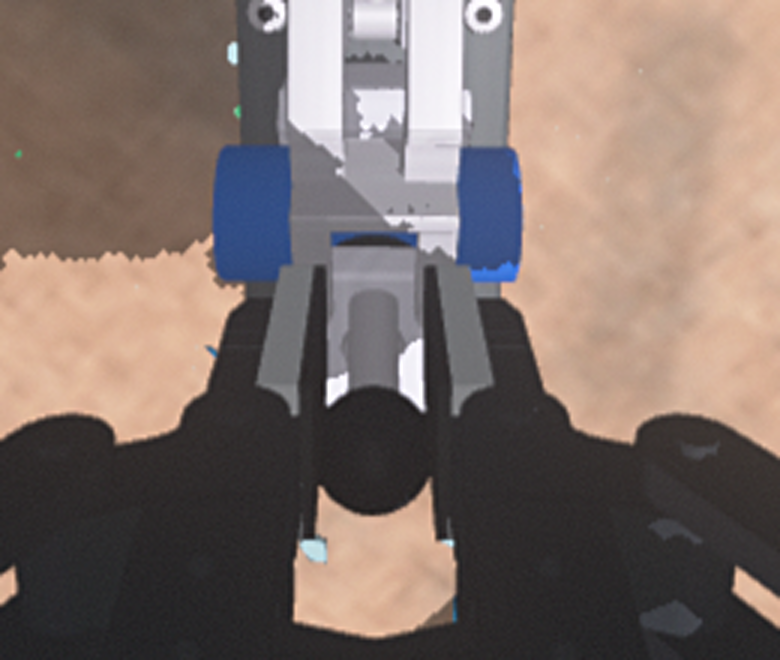

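```bash
python3 - <<'E'
from h import *
import pickle
c=pickle.load(open("pics/w5.pkl","rb"));s5=pickle.load(open("pics/s5.pkl","rb"))
for th in [.5,.4,.3,.2,.1]: print(th,knob(th),((proj(c,W(P,knob(th)))-[200,200])*3).round(0))
# ear pt in side: bar ends
E
python3 - <<'E'
import cv2
a=cv2.imread('pics/s5.png');cv2.imwrite('pics/s5z.png',cv2.resize(a[280:550,150:500],None,fx=2,fy=2))
E
```

```text
0.5 [ 11.44200071   0.         111.97367973] [[378. 479.]]
0.4 [  6.55566189   0.         109.67164417] [[378. 440.]]
0.3 [  1.92355448   0.         106.89328931] [[378. 402.]]
0.2 [ -2.40803902   0.         103.66637554] [[378. 364.]]
0.1 [ -6.39583878   0.         100.02314512] [[378. 327.]]
```

View pics/s5z.png

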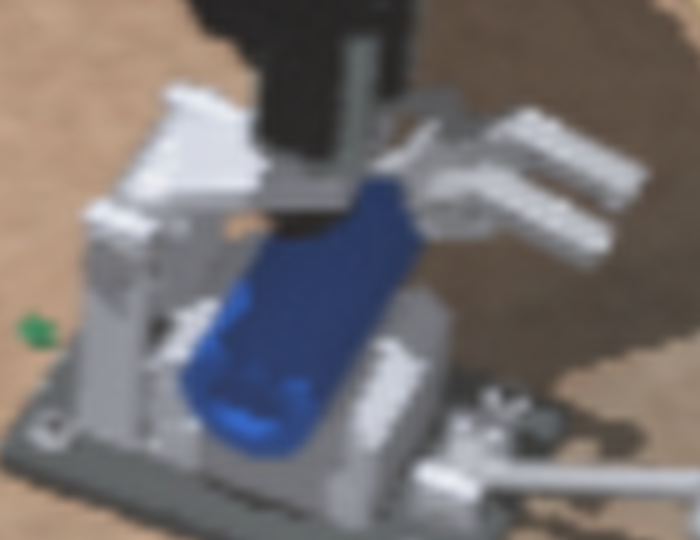

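Emit:
{"api": "apply_moves", "payload": {"rows": [{"tx":0,"ty":0,"tz":-1,"ax":0,"ay":0,"az":0},{"tx":0,"ty":0,"tz":-2,"ax":0,"ay":0,"az":0},{"tx":0,"ty":0,"tz":-20,"ax":0,"ay":0,"az":0},{"tx":-2,"ty":0,"tz":-40,"ax":0,"ay":0,"az":0},{"tx":-2,"ty":0,"tz":-40,"ax":0,"ay":0,"az":0}], "hand": 0}}

```text
time_s: 5.38
eef_pos: [532.9, 101.7, 146.9]
tool_rot: [[-0.676, 0.737, 0.005], [0.737, 0.676, 0.0], [-0.003, 0.004, -1.0]]
ft_force: [0.4, 0.4, -0.1]
gripper_width: 42.8
```

Emit:
{"api": "apply_moves", "payload": {"rows": [{"tx":0,"ty":0,"tz":0,"ax":0,"ay":0,"az":0},{"tx":0,"ty":0,"tz":0,"ax":0,"ay":0,"az":0},{"tx":0,"ty":0,"tz":0,"ax":0,"ay":0,"az":0}], "hand": 1}}

```text
time_s: 5.75
eef_pos: [530.4, 101.6, 143.4]
tool_rot: [[-0.676, 0.737, -0.001], [0.737, 0.676, -0.0], [0.001, -0.001, -1.0]]
ft_force: [0.5, -0.4, 0.4]
gripper_width: -0.1
```

```bash
python3 snap.py w6 wrist 200 150 460 420 2; python3 snap.py s6 side 290 160 420 290 5
```

```text
tcp in clamp [ -0.7  -0.6 143.5] F clamp [ 0.2 -0.6  0.2] w 0.2 t 5.8
tcp in clamp [ -0.6  -0.5 143.6] F clamp [-0.3 -0.7  0. ] w 0.2 t 5.85
```

View pics/w6.png

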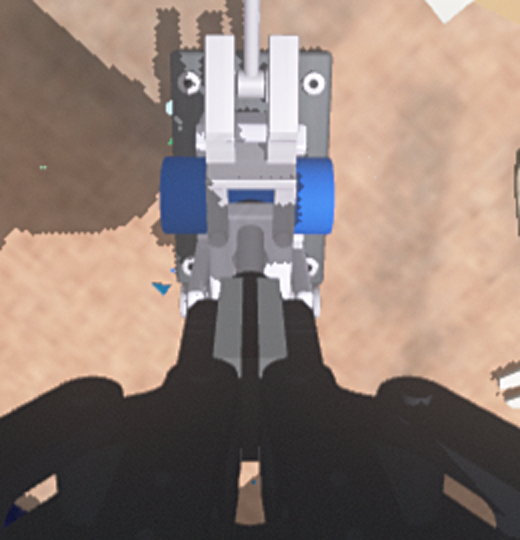

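View pics/s6.png

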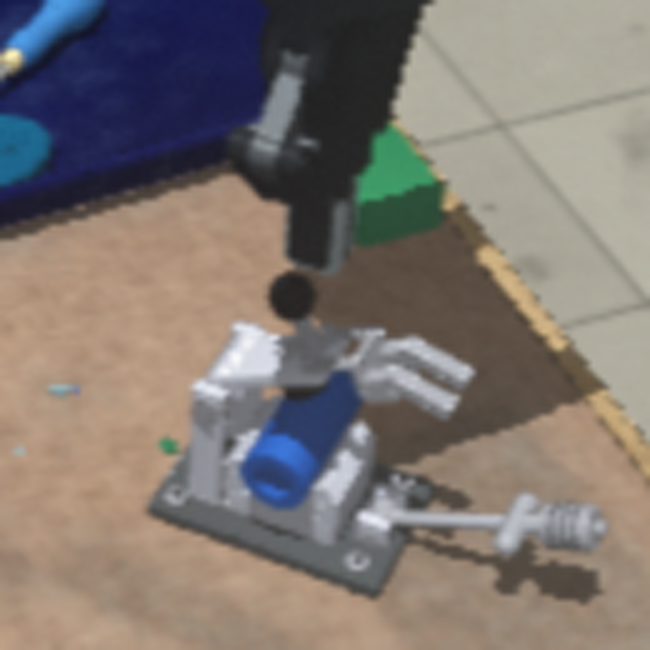

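```bash
python3 - <<'E'
from h import *
import pickle
c=pickle.load(open("pics/s6.pkl","rb"))
for th in [.5,.45,.4,.35,.3,.2,.1,.05,0]: print(th,knob(th).round(1),(proj(c,W(P,knob(th)))+[-1,.2]+.4).round(1))
E
```

```text
0.5 [ 11.4   0.  112. ] [[345.8 218.6]]
0.45 [  9.    0.  110.9] [[347.  219.4]]
0.4 [  6.6   0.  109.7] [[348.1 220.3]]
0.35 [  4.2   0.  108.3] [[349.2 221.2]]
0.3 [  1.9   0.  106.9] [[350.3 222.2]]
0.2 [ -2.4   0.  103.7] [[352.4 224.1]]
0.1 [ -6.4   0.  100. ] [[354.2 226.3]]
0.05 [-8.2  0.  98.1] [[355.  227.3]]
0 [-10.   0.  96.] [[355.8 228.4]]
```

Emit:
{"api": "apply_moves", "payload": {"rows": [{"tx":0,"ty":0.5,"tz":5,"ax":0,"ay":0,"az":0},{"tx":0,"ty":0.5,"tz":10,"ax":0,"ay":0,"az":0},{"tx":0,"ty":0.5,"tz":13,"ax":0,"ay":0,"az":0},{"tx":0,"ty":0.5,"tz":15,"ax":0,"ay":0,"az":0}]}}

```text
time_s: 6.35
eef_pos: [531.1, 102.2, 129.7]
tool_rot: [[-0.676, 0.737, -0.001], [0.737, 0.676, 0.0], [0.001, -0.0, -1.0]]
ft_force: [-7.3, 1.2, 12.7]
gripper_width: -0.1
```

```bash
python3 -c "
from h import *
for th in [.36,.3,.24,.18,.12,.09,.06,.04]: print(th,(knob(th)-knob(.42)).round(1))"
```

```text
0.36 [-2.8  0.  -1.6]
0.3 [-5.6  0.  -3.3]
0.24 [-8.2  0.  -5.2]
0.18 [-10.7   0.   -7.2]
0.12 [-13.1   0.   -9.4]
0.09 [-14.3   0.  -10.5]
0.06 [-15.4   0.  -11.7]
0.04 [-16.1   0.  -12.5]
```

Emit:
{"api": "apply_moves", "payload": {"rows": [{"tx":3,"ty":0,"tz":0.5,"ax":0,"ay":0,"az":0},{"tx":5.8,"ty":0,"tz":2.2,"ax":0,"ay":0,"az":0}]}}

```text
time_s: 6.6
eef_pos: [527.3, 106.3, 127.3]
tool_rot: [[-0.676, 0.737, -0.0], [0.737, 0.676, 0.0], [0.0, -0.0, -1.0]]
ft_force: [-3.7, 0.4, 6.3]
gripper_width: -0.3
```

Emit:
{"api": "apply_moves", "payload": {"rows": [{"tx":2.6,"ty":0,"tz":1.9,"ax":0,"ay":0,"az":0},{"tx":5.1,"ty":0,"tz":3.9,"ax":0,"ay":0,"az":0},{"tx":7.5,"ty":0,"tz":6.1,"ax":0,"ay":0,"az":0}]}}

```text
time_s: 6.98
eef_pos: [521.5, 112.6, 121.2]
tool_rot: [[-0.676, 0.737, -0.001], [0.737, 0.676, 0.001], [0.002, -0.0, -1.0]]
ft_force: [-6.4, 2.9, 9.6]
gripper_width: -0.4
```

```bash
python3 snap.py s7 side 290 160 420 290 5;python3 snap.py w7 wrist 200 150 460 420 2; 
```

```text
tcp in clamp [-1.530e+01  1.000e-01  1.208e+02] F clamp [-6.  -1.5  8.3] w -0.1 t 7.03
tcp in clamp [-1.530e+01  1.000e-01  1.209e+02] F clamp [-6.4 -2.4  7.5] w 0.1 t 7.08
```

View pics/s7.png

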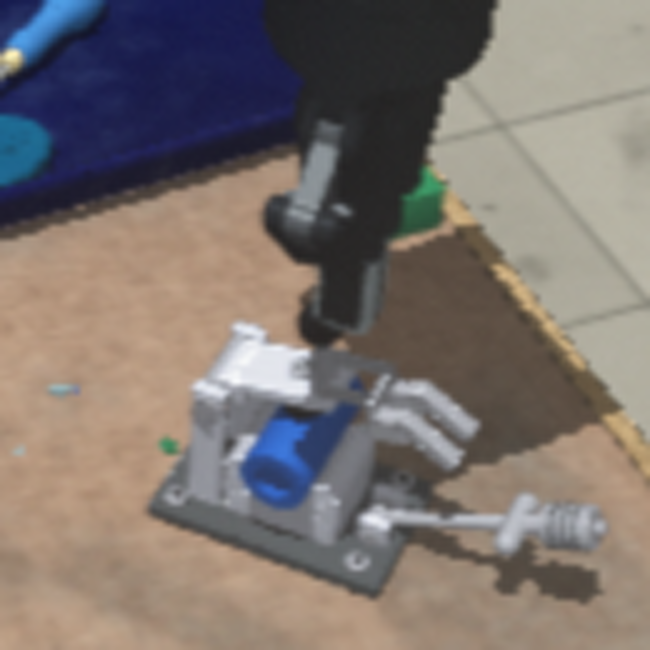

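View pics/w7.png

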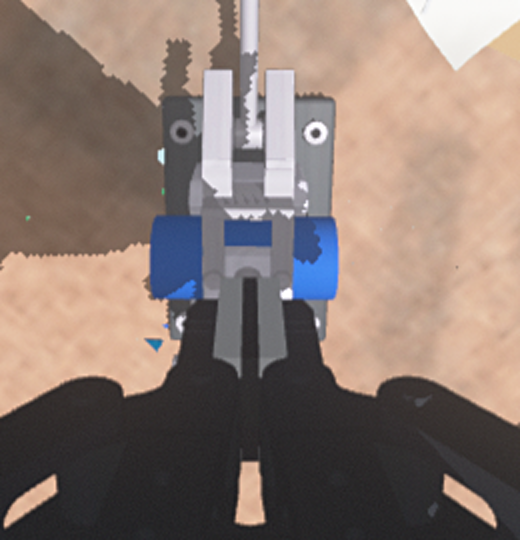

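Emit:
{"api": "apply_moves", "payload": {"rows": [{"tx":0,"ty":0,"tz":-10,"ax":0,"ay":0,"az":0},{"tx":-10,"ty":0,"tz":-10,"ax":0,"ay":0,"az":0},{"tx":-19,"ty":0,"tz":-10,"ax":0,"ay":0,"az":0},{"tx":-19,"ty":0,"tz":-6,"ax":0,"ay":0,"az":0},{"tx":-19,"ty":0,"tz":-4,"ax":0,"ay":0,"az":0}]}}

```text
time_s: 7.7
eef_pos: [534.7, 97.5, 124.0]
tool_rot: [[-0.676, 0.737, -0.001], [0.737, 0.676, 0.0], [0.001, -0.001, -1.0]]
ft_force: [-0.0, -0.2, -0.1]
gripper_width: -0.0
```

```bash
python3 snap.py s8 side 290 160 420 290 5 
```

```text
tcp in clamp [  5.   -0.3 123.8] F clamp [-0.3 -0.4 -0.5] w -0.1 t 7.75
```

View pics/s8.png

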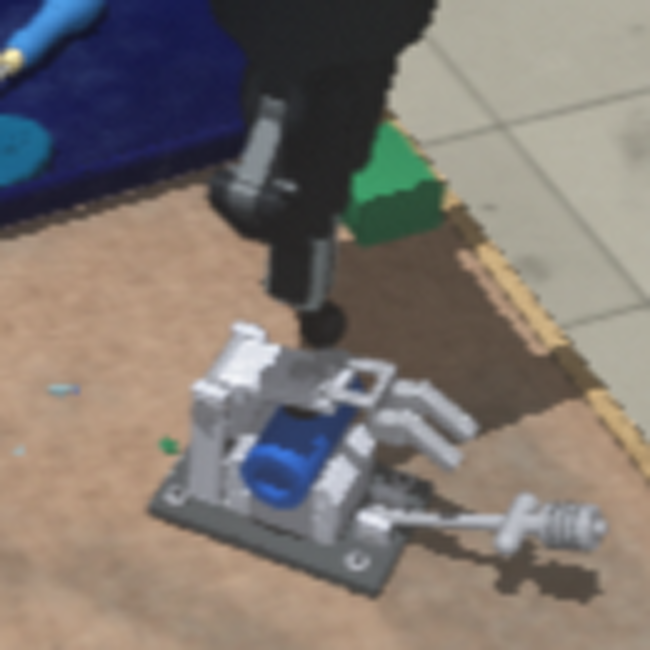

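Emit:
{"api": "apply_moves", "payload": {"rows": [{"tx":4,"ty":0,"tz":0,"ax":0,"ay":0,"az":0},{"tx":5,"ty":0,"tz":1,"ax":0,"ay":0,"az":0},{"tx":6,"ty":0,"tz":2,"ax":0,"ay":0,"az":0},{"tx":7,"ty":0,"tz":3,"ax":0,"ay":0,"az":0}]}}

```text
time_s: 8.25
eef_pos: [530.4, 103.0, 121.9]
tool_rot: [[-0.676, 0.736, 0.0], [0.736, 0.676, -0.0], [-0.0, 0.0, -1.0]]
ft_force: [-0.5, 0.2, 1.5]
gripper_width: -0.3
```

Emit:
{"api": "apply_moves", "payload": {"rows": [{"tx":1,"ty":0,"tz":1,"ax":0,"ay":0,"az":0},{"tx":1,"ty":0,"tz":1,"ax":0,"ay":0,"az":0}]}}

```text
time_s: 8.5
eef_pos: [529.6, 103.8, 120.9]
tool_rot: [[-0.676, 0.737, -0.0], [0.737, 0.676, 0.0], [0.0, 0.0, -1.0]]
ft_force: [0.0, 1.2, 1.7]
gripper_width: -0.3
```

```bash
python3 snap.py s9 side 290 160 420 290 5 
```

```text
tcp in clamp [ -2.8   0.3 120.9] F clamp [-1.4  0.5  1.6] w 0.0 t 8.55
```

View pics/s9.png

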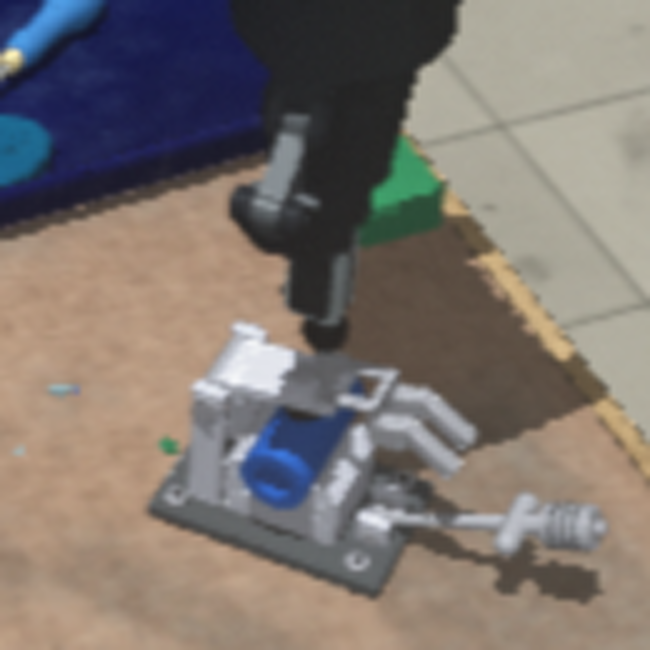

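Emit:
{"api": "apply_moves", "payload": {"rows": [{"tx":0.5,"ty":0,"tz":0.5,"ax":0,"ay":0,"az":0},{"tx":0.8,"ty":0,"tz":1,"ax":0,"ay":0,"az":0}]}}

```text
time_s: 8.8
eef_pos: [529.2, 104.4, 120.0]
tool_rot: [[-0.676, 0.737, -0.0], [0.737, 0.676, 0.0], [0.0, 0.0, -1.0]]
ft_force: [-1.8, 1.7, 3.6]
gripper_width: -0.1
```

Emit:
{"api": "apply_moves", "payload": {"rows": [{"tx":0.5,"ty":0,"tz":0.5,"ax":0,"ay":0,"az":0},{"tx":0.8,"ty":0,"tz":1,"ax":0,"ay":0,"az":0}]}}

```text
time_s: 9.05
eef_pos: [528.5, 105.1, 119.0]
tool_rot: [[-0.676, 0.737, -0.0], [0.737, 0.676, 0.001], [0.001, 0.0, -1.0]]
ft_force: [-3.1, 2.4, 5.6]
gripper_width: -0.0
```

Emit:
{"api": "apply_moves", "payload": {"rows": [{"tx":0.3,"ty":0,"tz":0.5,"ax":0,"ay":0,"az":0},{"tx":0.4,"ty":0,"tz":0.5,"ax":0,"ay":0,"az":0}]}}

```text
time_s: 9.3
eef_pos: [528.1, 105.6, 118.5]
tool_rot: [[-0.676, 0.737, -0.001], [0.737, 0.676, 0.001], [0.001, 0.0, -1.0]]
ft_force: [-3.2, 3.0, 5.5]
gripper_width: 0.0
```

Emit:
{"api": "apply_moves", "payload": {"rows": [{"tx":0.8,"ty":0,"tz":0.4,"ax":0,"ay":0,"az":0},{"tx":1.2,"ty":0,"tz":0.8,"ax":0,"ay":0,"az":0}]}}

```text
time_s: 9.55
eef_pos: [527.5, 106.2, 117.8]
tool_rot: [[-0.676, 0.737, -0.0], [0.737, 0.676, 0.0], [0.0, 0.0, -1.0]]
ft_force: [-3.0, 2.2, 5.6]
gripper_width: -0.1
```

```bash
python3 snap.py s10 side 290 160 420 290 5 
```

```text
tcp in clamp [ -6.2   0.3 117.8] F clamp [-2.6 -1.2  6. ] w 0.1 t 9.6
```

View pics/s10.png

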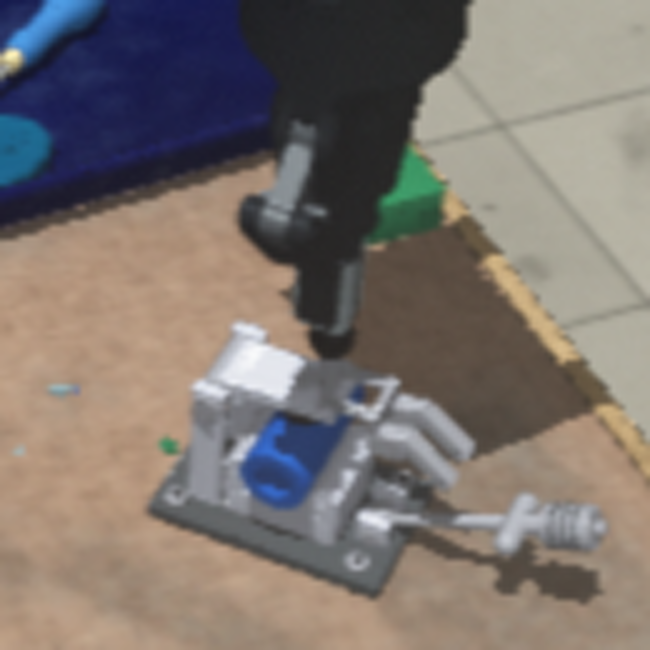

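Emit:
{"api": "apply_moves", "payload": {"rows": [{"tx":0.5,"ty":0,"tz":0.5,"ax":0,"ay":0,"az":0},{"tx":0.8,"ty":0,"tz":1.0,"ax":0,"ay":0,"az":0},{"tx":0.8,"ty":0,"tz":1.0,"ax":0,"ay":0,"az":0}]}}

```text
time_s: 9.98
eef_pos: [527.1, 106.8, 117.1]
tool_rot: [[-0.676, 0.737, 0.0], [0.737, 0.676, 0.0], [0.0, 0.0, -1.0]]
ft_force: [-3.5, 2.9, 7.2]
gripper_width: 0.2
```

```bash
python3 -c "
from h import *
from plant import ctrl
clamp(ctrl.sense())" 
```

```text
tcp in clamp [ -6.8   0.3 117.1] F clamp [-4.5 -0.7  7.2] w 0.2 t 9.97
```

Emit:
{"api": "apply_moves", "payload": {"rows": [{"tx":0.5,"ty":0,"tz":0.5,"ax":0,"ay":0,"az":0},{"tx":0.8,"ty":0,"tz":1.0,"ax":0,"ay":0,"az":0},{"tx":0.8,"ty":0,"tz":1.0,"ax":0,"ay":0,"az":0}]}}

```text
time_s: 10.35
eef_pos: [526.6, 107.3, 116.4]
tool_rot: [[-0.676, 0.737, 0.0], [0.737, 0.676, 0.0], [-0.0, 0.0, -1.0]]
ft_force: [-4.1, 1.8, 10.0]
gripper_width: 0.0
```

```bash
python3 -c "
from h import *
from plant import ctrl
clamp(ctrl.sense())" 
```

```text
tcp in clamp [ -7.5   0.4 116.4] F clamp [-4.1 -1.8 10. ] w 0.0 t 10.35
```

Spring clearly loaded (Fz 10 N). Lift off, and look.

Emit:
{"api": "apply_moves", "payload": {"rows": [{"tx":0,"ty":0,"tz":-5,"ax":0,"ay":0,"az":0},{"tx":0,"ty":0,"tz":-30,"ax":0,"ay":0,"az":0},{"tx":30,"ty":0,"tz":-60,"ax":0,"ay":0,"az":0},{"tx":80,"ty":0,"tz":-60,"ax":0,"ay":0,"az":0},{"tx":100,"ty":0,"tz":-60,"ax":0,"ay":0,"az":0}]}}

```text
time_s: 10.98
eef_pos: [457.6, 181.8, 175.5]
tool_rot: [[-0.677, 0.736, 0.0], [0.736, 0.677, -0.0], [-0.0, 0.0, -1.0]]
ft_force: [-1.4, -0.2, -0.4]
gripper_width: -0.3
```

```bash
python3 snap.py s11 side 290 160 420 290 5;python3 snap.py w11 wrist
```

```text
tcp in clamp [-110.5   -0.6  175.1] F clamp [-1.2  0.8 -0.6] w -0.3 t 11.03
tcp in clamp [-109.    -0.5  175.1] F clamp [0.6 0.2 0.7] w -0.3 t 11.07
```

View pics/s11.png

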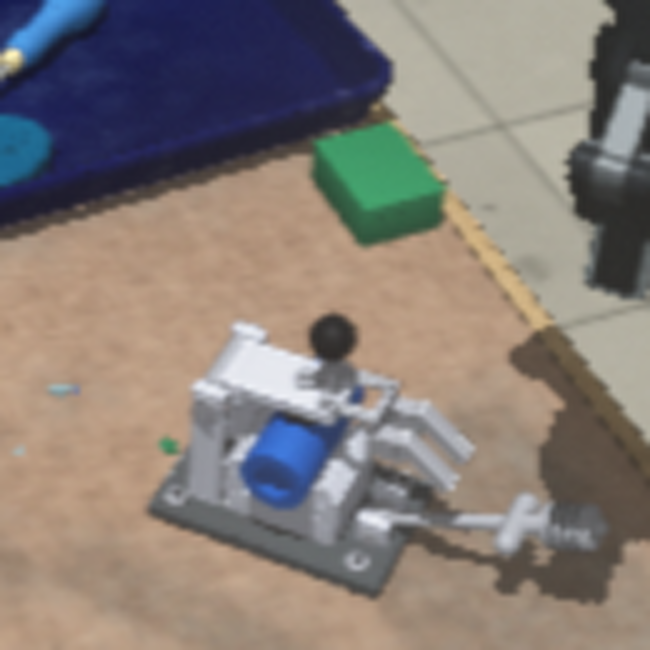

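View pics/w11.png

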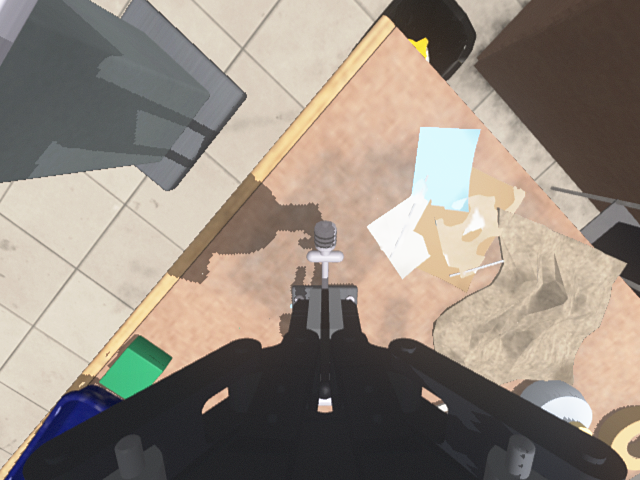

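```bash
cat >> h.py <<'E'
def atz(c,uv,z):
    f=240/np.tan(np.radians(c["vfov"]/2)); d=c["rotation"]@np.array([(uv[0]-c["cx"])/f,-(uv[1]-c["cy"])/f,-1])
    X=c["position"]+d*(z-c["position"][2])/d[2]; return (Rz(P[2]).T@(X-[P[0],P[1],0])).round(1)
E
python3 - <<'E'
from h import *
import pickle
c=pickle.load(open("pics/w7.pkl","rb"));e=pickle.load(open("pics/s11.pkl","rb"));w=pickle.load(open("pics/w11.pkl","rb"))
for z in (55,60,65): print(z,[atz(c,(u/2+200,v/2+150),z) for u,v in [(203,70),(231,70),(266,70),(295,70),(218,160)]])
for z in (45,50,55,60): print(z,[atz(e,(u/5+290,v/5+160),z) for u,v in [(470,450),(455,485),(425,403)]])
for b in (.3,.35,.4,.45): print(b,bolt(b),proj(w,W(P,bolt(b))),proj(w,W(P,[bolt(b,58,0)])))
E
python3 -c "
import cv2
a=cv2.imread('pics/w11.png')[200:320,260:390];cv2.imwrite('pics/w11z.png',cv2.resize(a,None,fx=5,fy=5,interpolation=cv2.INTER_CUBIC))"
```

```text
55 [array([-65.5, -13.8,  55. ]), array([-65.6,  -5.7,  55. ]), array([-65.6,   4.4,  55. ]), array([-65.6,  12.8,  55. ]), array([-38.6,  -9.7,  55. ])]
60 [array([-66.2, -13.5,  60. ]), array([-66.2,  -5.6,  60. ]), array([-66.2,   4.3,  60. ]), array([-66.3,  12.5,  60. ]), array([-39.9,  -9.5,  60. ])]
65 [array([-66.8, -13.1,  65. ]), array([-66.8,  -5.5,  65. ]), array([-66.9,   4.2,  65. ]), array([-66.9,  12.1,  65. ]), array([-41.3,  -9.3,  65. ])]
45 [array([-64.1, -18.2,  45. ]), array([-65.4,   1.9,  45. ]), array([-39.3, -34.5,  45. ])]
50 [array([-65.3, -13.4,  50. ]), array([-66.6,   6.5,  50. ]), array([-40.6, -29.6,  50. ])]
55 [array([-66.4,  -8.6,  55. ]), array([-67.7,  11.2,  55. ]), array([-42. , -24.6,  55. ])]
60 [array([-67.6,  -3.8,  60. ]), array([-68.8,  15.8,  60. ]), array([-43.3, -19.7,  60. ])]
0.3 [-112.42691913    0.           35.64161653] [[325.89533285 232.2170774 ]] [[325.71480666 253.68593713]]
0.35 [-111.14981703    0.           39.4318246 ] [[325.89584296 234.93589173]] [[325.71369105 255.74155555]]
0.4 [-109.68487952    0.           43.15346738] [[325.89461016 237.91861328]] [[325.71140305 257.96211843]]
0.45 [-108.03576819    0.           46.79724273] [[325.89157881 241.16270427]] [[325.70792265 260.3438389 ]]
```

View pics/w11z.png

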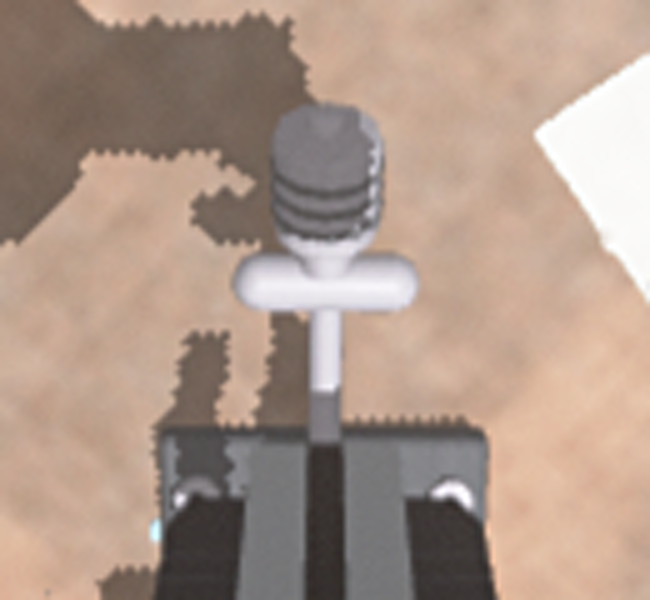

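Emit:
{"api": "apply_moves", "payload": {"rows": [{"tx":1,"ty":0.5,"tz":40,"ax":0,"ay":0,"az":0},{"tx":2,"ty":0.5,"tz":80,"ax":0,"ay":0,"az":0},{"tx":2,"ty":0.5,"tz":110,"ax":0,"ay":0,"az":0},{"tx":2,"ty":0.5,"tz":110,"ax":0,"ay":0,"az":0}], "hand": 0}}

```text
time_s: 11.58
eef_pos: [456.0, 181.2, 62.7]
tool_rot: [[-0.676, 0.737, -0.006], [0.737, 0.676, -0.002], [0.003, -0.006, -1.0]]
ft_force: [-1.0, -0.4, -0.1]
gripper_width: 42.3
```

```bash
python3 snap.py w12 wrist 200 200 460 420 3
```

```text
tcp in clamp [-109.1   -0.6   64.6] F clamp [-0.4 -0.1 -0. ] w 42.8 t 11.62
```

View pics/w12.png

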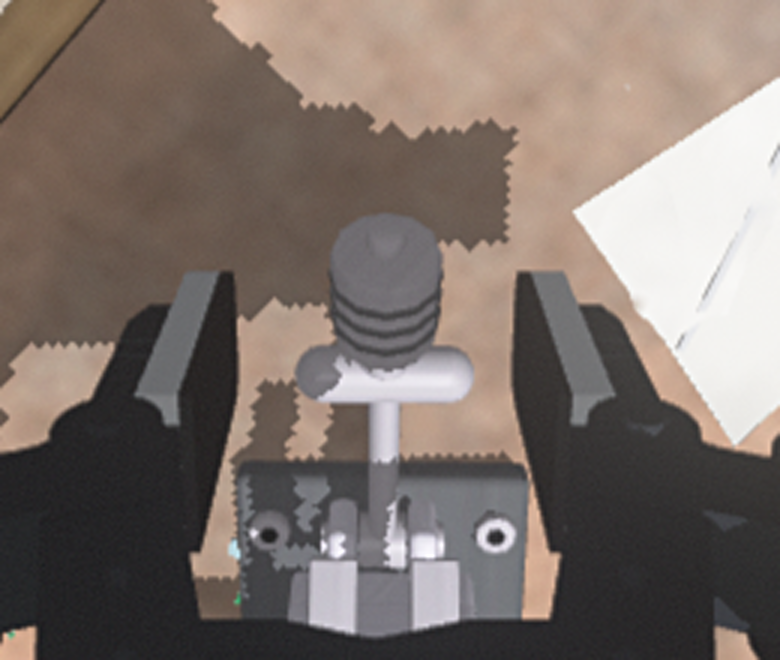

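Emit:
{"api": "apply_moves", "payload": {"rows": [{"tx":3,"ty":1,"tz":8,"ax":0,"ay":0,"az":0},{"tx":3,"ty":1,"tz":16,"ax":0,"ay":0,"az":0},{"tx":3,"ty":1,"tz":21,"ax":0,"ay":0,"az":0},{"tx":3,"ty":1,"tz":21,"ax":0,"ay":0,"az":0}]}}

```text
time_s: 12.12
eef_pos: [456.3, 185.5, 44.2]
tool_rot: [[-0.676, 0.737, -0.001], [0.737, 0.676, -0.0], [0.0, -0.001, -1.0]]
ft_force: [-0.6, 0.5, -0.7]
gripper_width: 42.8
```

```bash
python3 snap.py w13 wrist 200 200 460 420 3;python3 - <<'E'
from h import *
import pickle
from plant import ctrl
c=pickle.load(open("pics/w13.pkl","rb"));s=ctrl.sense();clamp(s)
for d in (11,0,-8): print(d,(proj(c,s["eef_pos"]+s["tool_rot"][:,2]*d)[0]-[200,200])*3)
for b in (.33,.37,.41):print((proj(c,W(P,[bolt(b),bolt(b,90)]))-[200,200])*3)
E
```

```text
tcp in clamp [-112.5    1.2   44.5] F clamp [ 0.7 -0.3  0.2] w 42.9 t 12.18
tcp in clamp [-112.5    1.2   44.5] F clamp [ 0.7 -0.3  0.2] w 42.9 t 12.18
11 [376.85393628 326.72701773]
0 [376.98525333 363.19620271]
-8 [377.09322781 393.18272072]
[[368.97307734 345.85300167]
 [369.0024165  298.92324951]]
[[368.8369186  362.50161007]
 [368.84326056 317.52284114]]
[[368.69606569 380.2757329 ]
 [368.67766046 337.55277304]]
```

View pics/w13.png

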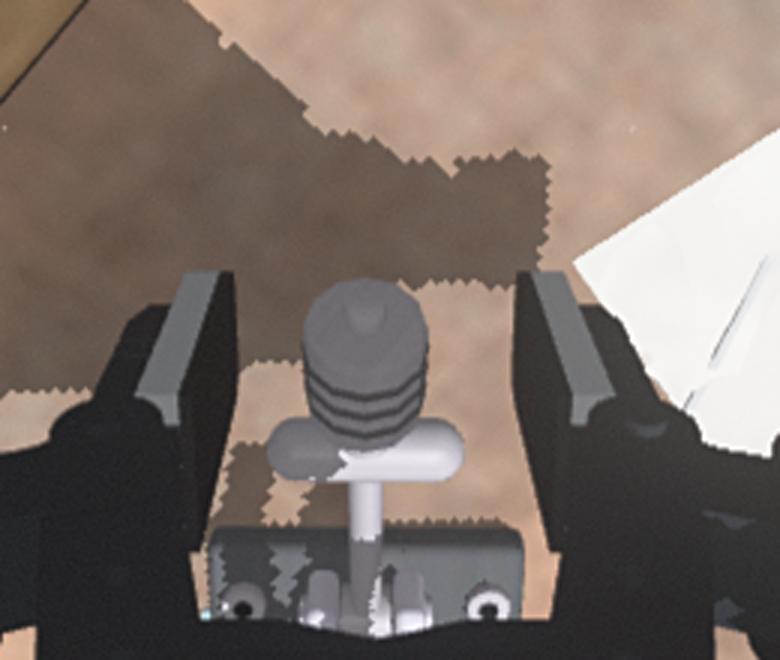

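Emit:
{"api": "apply_moves", "payload": {"rows": [{"tx":0,"ty":-1,"tz":1,"ax":0,"ay":0,"az":0},{"tx":0,"ty":-1,"tz":1,"ax":0,"ay":0,"az":0},{"tx":0,"ty":-1,"tz":1,"ax":0,"ay":0,"az":0},{"tx":0,"ty":-1,"tz":1,"ax":0,"ay":0,"az":0}], "hand": 1, "newtons": 30}}

```text
time_s: 12.68
eef_pos: [455.4, 184.6, 43.3]
tool_rot: [[-0.676, 0.737, -0.001], [0.737, 0.676, -0.0], [0.0, -0.001, -1.0]]
ft_force: [-3.4, -2.0, 0.9]
gripper_width: 17.0
```

```bash
python3 -c "
from h import *
from plant import ctrl
clamp(ctrl.sense())
for b in [.45,.52,.6,.68,.76,.85]: d=bolt(b)-bolt(.39); print(b,'tx',-d[0].round(1),'tz',-d[2].round(1))" 
```

```text
tcp in clamp [-112.7   -0.2   43.3] F clamp [-0.8 -3.9  0.9] w 17.0 t 12.68
0.45 tx -2.0 tz -4.4
0.52 tx -4.6 tz -9.3
0.6 tx -8.0 tz -14.8
0.68 tx -11.8 tz -19.9
0.76 tx -16.0 tz -24.7
0.85 tx -21.2 tz -29.7
```

Emit:
{"api": "apply_moves", "payload": {"rows": [{"tx":-2,"ty":0,"tz":-4.4,"ax":0,"ay":0,"az":0},{"tx":-4.6,"ty":0,"tz":-9.3,"ax":0,"ay":0,"az":0},{"tx":-8,"ty":0,"tz":-14.8,"ax":0,"ay":0,"az":0},{"tx":-11.8,"ty":0,"tz":-19.9,"ax":0,"ay":0,"az":0},{"tx":-16,"ty":0,"tz":-24.7,"ax":0,"ay":0,"az":0}]}}

```text
time_s: 13.3
eef_pos: [466.3, 172.5, 68.2]
tool_rot: [[-0.676, 0.737, -0.001], [0.737, 0.676, -0.0], [0.0, -0.001, -1.0]]
ft_force: [-1.7, -4.5, -5.6]
gripper_width: 16.7
```

```bash
python3 snap.py w14 wrist 200 200 460 420 3; python3 snap.py s14 side 290 160 420 290 5
```

```text
tcp in clamp [-95.8  -0.1  68.8] F clamp [ 1.4 -6.  -5.1] w 16.5 t 13.35
tcp in clamp [-96.   -0.2  68.5] F clamp [ 1.9 -4.7 -5.1] w 16.3 t 13.4
```

View pics/w14.png

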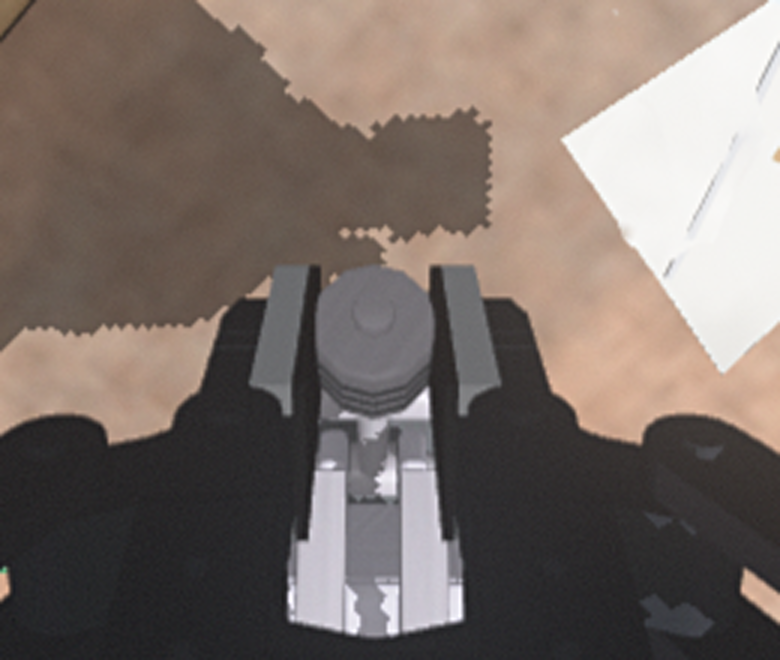

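View pics/s14.png

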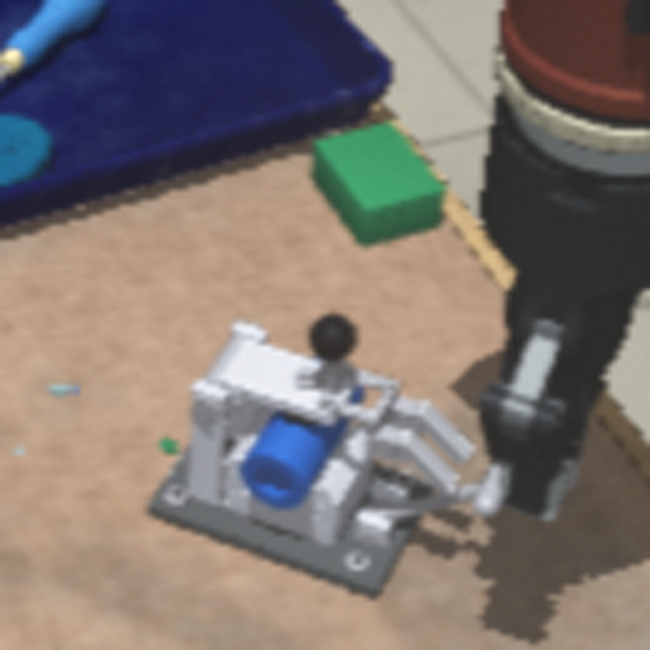

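```bash
python3 -c "
from h import *
for b in [.8,.84,.88,.92,.96,1.0]: d=bolt(b)-bolt(.76); print(b,'tx',-d[0].round(1),'tz',-d[2].round(1))
import pickle
c=pickle.load(open('pics/w14.pkl','rb'))
for b in (.65,.7,.75,.8,.85):print(b,((proj(c,W(P,[bolt(b),bolt(b,93)]))-[200,200])*3).round(0).tolist())" 
```

```text
0.8 tx -2.3 tz -2.3
0.84 tx -4.6 tz -4.5
0.88 tx -7.0 tz -6.5
0.92 tx -9.5 tz -8.5
0.96 tx -12.1 tz -10.4
1.0 tx -14.8 tz -12.2
0.65 [[377.0, 315.0], [378.0, 275.0]]
0.7 [[377.0, 340.0], [378.0, 306.0]]
0.75 [[377.0, 366.0], [378.0, 338.0]]
0.8 [[377.0, 394.0], [378.0, 372.0]]
0.85 [[377.0, 422.0], [377.0, 407.0]]
```

Emit:
{"api": "apply_moves", "payload": {"rows": [{"tx":-2.3,"ty":0,"tz":-2.3,"ax":0,"ay":0,"az":0},{"tx":-4.6,"ty":0,"tz":-4.5,"ax":0,"ay":0,"az":0},{"tx":-7,"ty":0,"tz":-6.6,"ax":0,"ay":0,"az":0},{"tx":-7,"ty":0,"tz":-6.6,"ax":0,"ay":0,"az":0}]}}

```text
time_s: 13.9
eef_pos: [471.1, 167.5, 74.8]
tool_rot: [[-0.676, 0.737, -0.001], [0.737, 0.676, -0.001], [0.0, -0.001, -1.0]]
ft_force: [-2.4, -5.1, -5.6]
gripper_width: 16.5
```

```bash
python3 snap.py w15 wrist 200 200 460 420 3; python3 snap.py s15 side 290 160 420 290 5
```

```text
tcp in clamp [-89.4  -0.1  74.8] F clamp [ 0.5 -5.1 -5.2] w 17.0 t 13.95
tcp in clamp [-89.5  -0.2  74.7] F clamp [ 0.8 -6.  -5.4] w 16.6 t 14.0
```

View pics/s15.png

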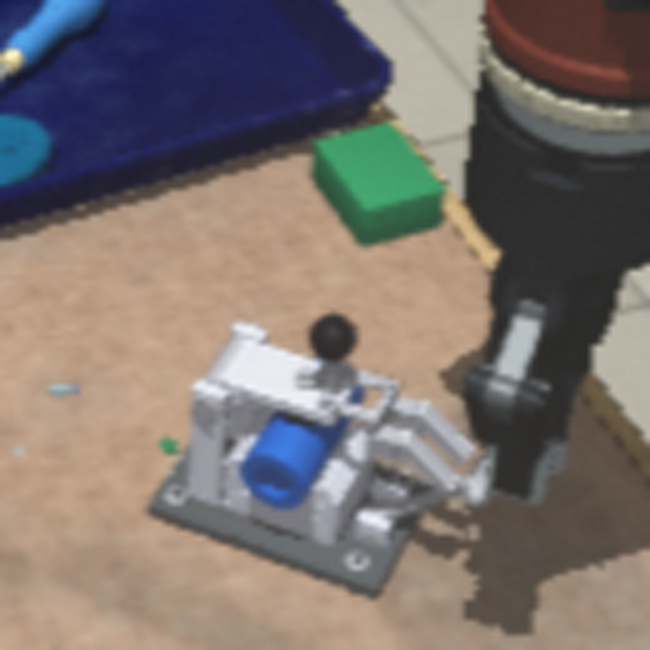

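View pics/w15.png

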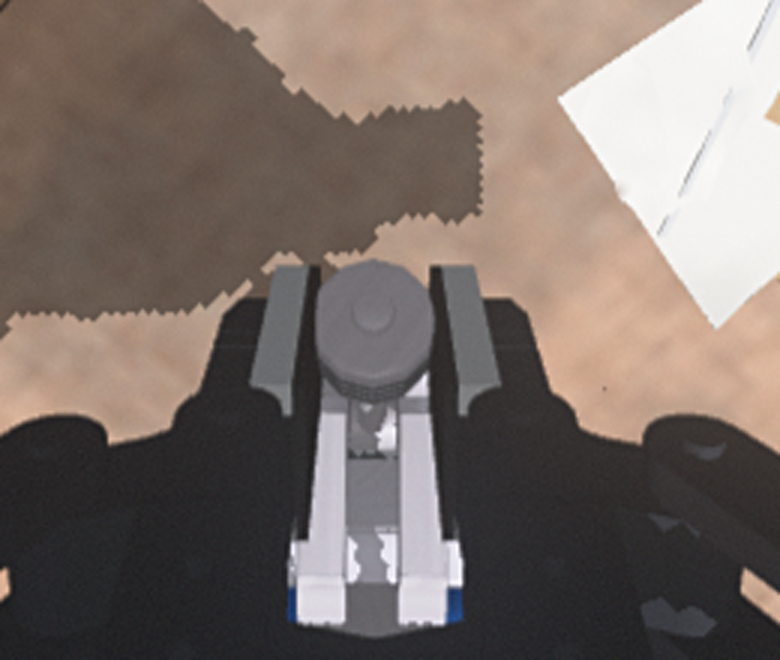

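```bash
python3 -c "
from h import *
import pickle
c=pickle.load(open('pics/w15.pkl','rb'))
for b in (.75,.8,.85,.9):print(b,bolt(b).round(1),bolt(b,58).round(1),((proj(c,W(P,[bolt(b),bolt(b,93)]))-[200,200])*3).round(0).tolist())" 
```

```text
0.75 [-94.5   0.   66.5] [-78.4   0.   51.5] [[377.0, 303.0], [377.0, 271.0]]
0.8 [-91.7   0.   69.4] [-76.4   0.   53.6] [[377.0, 329.0], [377.0, 303.0]]
0.85 [-88.8   0.   72.1] [-74.3   0.   55.6] [[377.0, 356.0], [377.0, 336.0]]
0.9 [-85.7   0.   74.7] [-72.1   0.   57.4] [[377.0, 383.0], [377.0, 371.0]]
```

Emit:
{"api": "apply_moves", "payload": {"rows": [{"tx":-2,"ty":0,"tz":-0.5,"ax":0,"ay":0,"az":0},{"tx":-4.5,"ty":0,"tz":-2,"ax":0,"ay":0,"az":0},{"tx":-6.5,"ty":0,"tz":-3.5,"ax":0,"ay":0,"az":0}]}}

```text
time_s: 14.38
eef_pos: [474.9, 163.3, 78.4]
tool_rot: [[-0.676, 0.737, -0.002], [0.737, 0.676, 0.0], [0.002, -0.001, -1.0]]
ft_force: [-6.3, -2.6, -1.4]
gripper_width: 16.4
```

```bash
python3 snap.py w16 wrist 200 200 460 420 3;  python3 -c "
from h import *
import pickle
c=pickle.load(open('pics/w16.pkl','rb'))
for b in (.8,.85,.9,.95,1):print(b,bolt(b).round(1),bolt(b,58).round(1),((proj(c,W(P,[bolt(b),bolt(b,93)]))-[200,200])*3).round(0).tolist())"
```

```text
tcp in clamp [-83.5  -0.1  78.6] F clamp [-1.6 -5.4 -0.8] w 16.7 t 14.43
0.8 [-91.7   0.   69.4] [-76.4   0.   53.6] [[377.0, 284.0], [377.0, 254.0]]
0.85 [-88.8   0.   72.1] [-74.3   0.   55.6] [[377.0, 310.0], [377.0, 286.0]]
0.9 [-85.7   0.   74.7] [-72.1   0.   57.4] [[377.0, 336.0], [377.0, 320.0]]
0.95 [-82.5   0.   77.1] [-69.7   0.   59.2] [[376.0, 364.0], [377.0, 354.0]]
1 [-79.2   0.   79.3] [-67.3   0.   60.8] [[376.0, 392.0], [377.0, 390.0]]
```

View pics/w16.png

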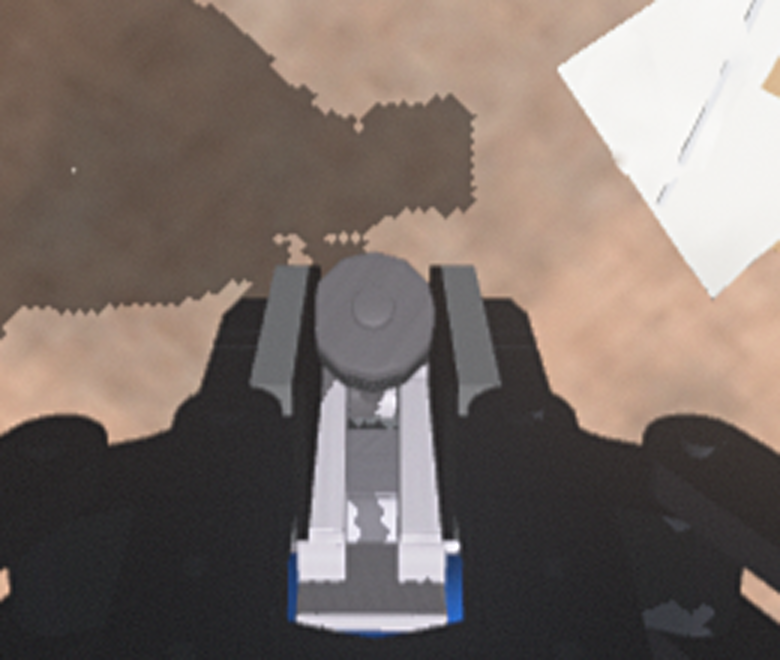

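Emit:
{"api": "apply_moves", "payload": {"rows": [{"tx":0,"ty":0,"tz":0,"ax":0,"ay":0,"az":0},{"tx":0,"ty":0,"tz":0,"ax":0,"ay":0,"az":0},{"tx":3,"ty":0,"tz":-15,"ax":0,"ay":0,"az":0},{"tx":15,"ty":0,"tz":-40,"ax":0,"ay":0,"az":0},{"tx":45,"ty":0,"tz":-40,"ax":0,"ay":0,"az":0}], "hand": 0}}

```text
time_s: 15.05
eef_pos: [448.2, 197.0, 122.3]
tool_rot: [[-0.675, 0.738, 0.007], [0.738, 0.675, 0.002], [-0.003, 0.007, -1.0]]
ft_force: [-0.3, 0.3, -0.7]
gripper_width: 42.9
```

Emit:
{"api": "apply_moves", "payload": {"rows": [{"tx":0,"ty":0,"tz":0,"ax":0,"ay":0,"az":0},{"tx":0,"ty":0,"tz":0,"ax":0,"ay":0,"az":0},{"tx":0,"ty":0,"tz":0,"ax":0,"ay":0,"az":0}], "hand": 1}}

```text
time_s: 15.42
eef_pos: [445.9, 195.9, 118.6]
tool_rot: [[-0.676, 0.737, 0.001], [0.737, 0.676, -0.0], [-0.0, 0.0, -1.0]]
ft_force: [0.4, -0.3, -0.4]
gripper_width: -0.0
```

```bash
python3 snap.py w17 wrist 200 150 460 420 2; python3 snap.py s17 side 290 160 420 290 5
```

```text
tcp in clamp [-127.4    0.2  118.4] F clamp [-0.1 -0.2  0.3] w 0.1 t 15.47
tcp in clamp [-1.275e+02  1.000e-01  1.183e+02] F clamp [0.7 0.  0.1] w -0.4 t 15.53
```

View pics/s17.png

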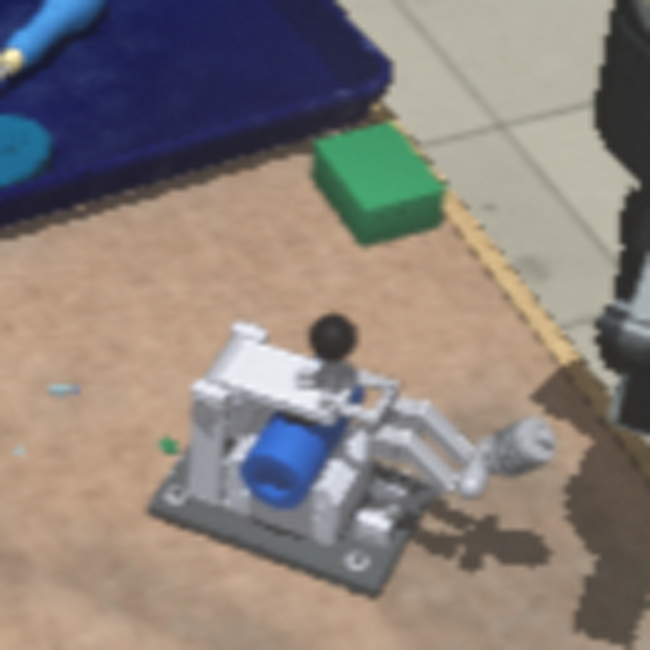

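View pics/w17.png

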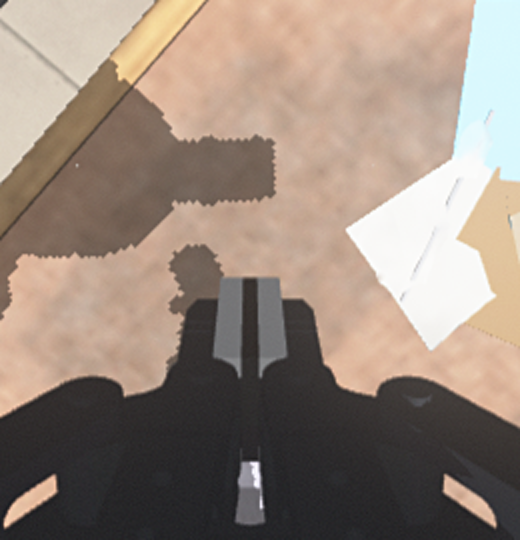

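Emit:
{"api": "apply_moves", "payload": {"rows": [{"tx":0,"ty":0,"tz":20,"ax":0,"ay":0,"az":0},{"tx":0,"ty":0,"tz":38,"ax":0,"ay":0,"az":0},{"tx":-6,"ty":0,"tz":38,"ax":0,"ay":0,"az":0},{"tx":-10,"ty":0,"tz":38,"ax":0,"ay":0,"az":0},{"tx":-13,"ty":0,"tz":38,"ax":0,"ay":0,"az":0}]}}

```text
time_s: 16.15
eef_pos: [455.2, 186.5, 81.3]
tool_rot: [[-0.676, 0.737, 0.002], [0.737, 0.676, 0.0], [-0.001, 0.001, -1.0]]
ft_force: [-0.8, -0.2, 0.2]
gripper_width: -0.1
```

```bash
python3 snap.py s18 side 290 160 420 290 5; python3 -c "
from h import *
for b in [.9,.95,1,1.1,1.2,1.3,1.4,1.5,1.6,1.7]:
    u=np.array([-np.cos(b),0,np.sin(b)]);v=np.array([-np.sin(b),0,-np.cos(b)])
    print(b,'rim',(bolt(b,90)+9*v).round(1),'low',(bolt(b,70)+9*v).round(1),'bar',bolt(b,58).round(1))"
```

```text
tcp in clamp [-113.9    0.8   81.2] F clamp [-0.   0.4  0.7] w 0.2 t 16.2
0.9 rim [-99.    0.   76.9] low [-86.6   0.   61.2] bar [-72.1   0.   57.4]
0.95 rim [-95.7   0.   80. ] low [-84.    0.   63.7] bar [-69.7   0.   59.2]
1 rim [-92.2   0.   82.9] low [-81.4   0.   66. ] bar [-67.3   0.   60.8]
1.1 rim [-84.8   0.   88.1] low [-75.8   0.   70.3] bar [-62.3   0.   63.7]
1.2 rim [-77.    0.   92.6] low [-69.8   0.   74. ] bar [-57.    0.   66.1]
1.3 rim [-68.7   0.   96.3] low [-63.4   0.   77. ] bar [-51.5   0.   67.9]
1.4 rim [-60.2   0.   99.2] low [-56.8   0.   79.5] bar [-45.9   0.   69.2]
1.5 rim [-51.3   0.  101.1] low [-49.9   0.   81.2] bar [-40.1   0.   69.9]
1.6 rim [-42.4   0.  102.2] low [-43.    0.   82.2] bar [-34.3   0.   70. ]
1.7 rim [-33.3   0.  102.4] low [-35.9   0.   82.6] bar [-28.5   0.   69.5]
```

View pics/s18.png

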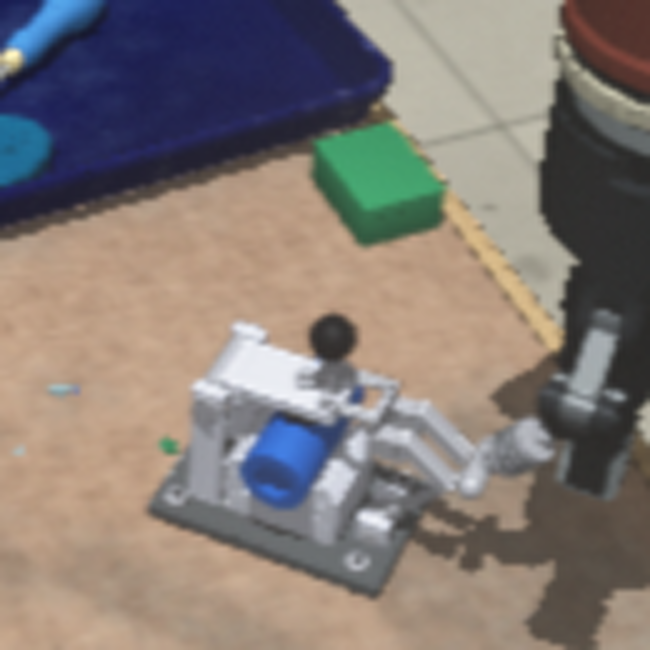

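Emit:
{"api": "apply_moves", "payload": {"rows": [{"tx":-3,"ty":0,"tz":-1,"ax":0,"ay":0,"az":0},{"tx":-5,"ty":0,"tz":-3,"ax":0,"ay":0,"az":0},{"tx":-7.5,"ty":0,"tz":-5,"ax":0,"ay":0,"az":0},{"tx":-9,"ty":0,"tz":-6,"ax":0,"ay":0,"az":0}]}}

```text
time_s: 16.7
eef_pos: [460.2, 180.1, 86.5]
tool_rot: [[-0.676, 0.737, -0.0], [0.737, 0.676, 0.0], [0.0, 0.0, -1.0]]
ft_force: [-0.2, 1.0, 1.2]
gripper_width: -0.3
```

```bash
python3 snap.py s19 side 290 160 420 290 5
```

```text
tcp in clamp [-105.9    0.4   86.6] F clamp [-1.5 -0.6  1.3] w -0.3 t 16.75
```

View pics/s19.png

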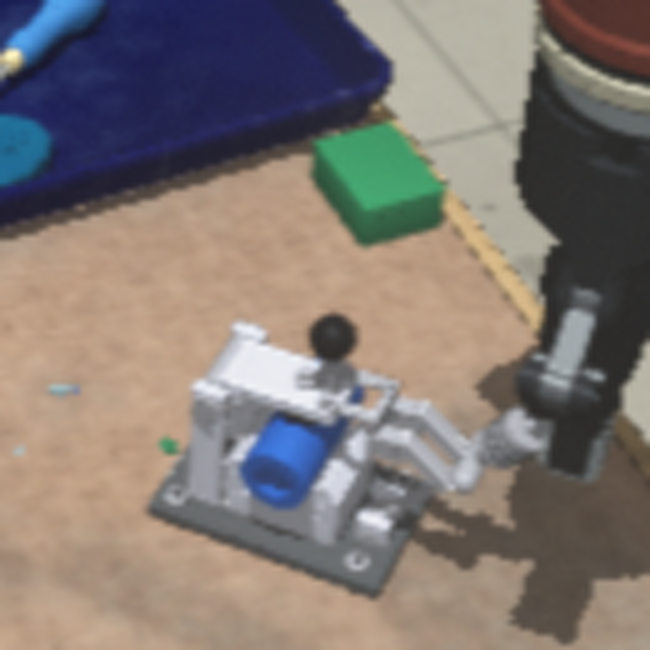

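Emit:
{"api": "apply_moves", "payload": {"rows": [{"tx":-1.5,"ty":0,"tz":-1,"ax":0,"ay":0,"az":0},{"tx":-3,"ty":0,"tz":-2,"ax":0,"ay":0,"az":0},{"tx":-4.5,"ty":0,"tz":-3,"ax":0,"ay":0,"az":0}]}}

```text
time_s: 17.12
eef_pos: [463.3, 176.8, 89.4]
tool_rot: [[-0.676, 0.737, -0.0], [0.737, 0.676, 0.0], [0.0, 0.0, -1.0]]
ft_force: [-1.5, 1.7, 2.2]
gripper_width: -0.2
```

Emit:
{"api": "apply_moves", "payload": {"rows": [{"tx":-1.5,"ty":0,"tz":-1,"ax":0,"ay":0,"az":0},{"tx":-3,"ty":0,"tz":-2,"ax":0,"ay":0,"az":0},{"tx":-4.5,"ty":0,"tz":-3,"ax":0,"ay":0,"az":0}]}}

```text
time_s: 17.5
eef_pos: [466.4, 173.3, 92.3]
tool_rot: [[-0.676, 0.737, 0.0], [0.737, 0.676, -0.0], [-0.0, 0.0, -1.0]]
ft_force: [-0.4, 1.4, 0.8]
gripper_width: 0.0
```

```bash
python3 snap.py s20 side 290 160 420 290 5
```

```text
tcp in clamp [-96.6   0.4  92.5] F clamp [-0.8  0.3  1.3] w -0.3 t 17.55
```

View pics/s20.png

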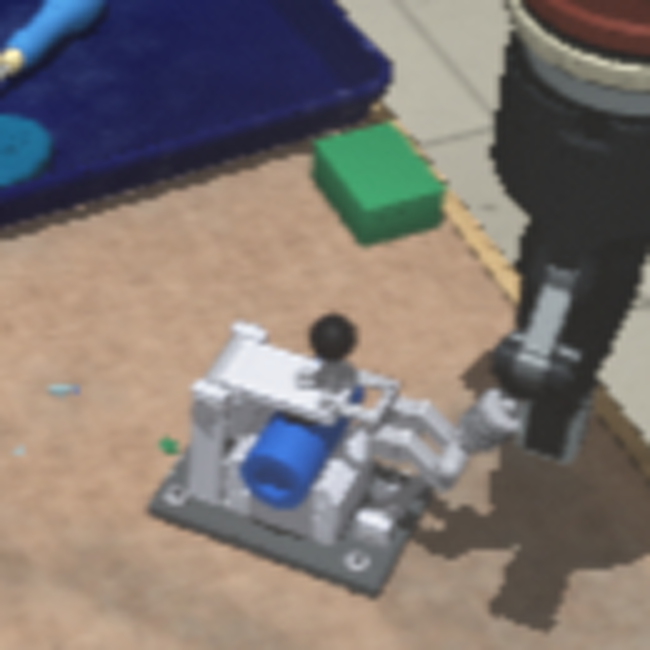

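Emit:
{"api": "apply_moves", "payload": {"rows": [{"tx":-1.5,"ty":0,"tz":-0.7,"ax":0,"ay":0,"az":0},{"tx":-3,"ty":0,"tz":-1.4,"ax":0,"ay":0,"az":0},{"tx":-4.5,"ty":0,"tz":-2,"ax":0,"ay":0,"az":0}]}}

```text
time_s: 17.92
eef_pos: [469.4, 170.0, 94.3]
tool_rot: [[-0.676, 0.737, 0.0], [0.737, 0.676, -0.0], [-0.0, -0.0, -1.0]]
ft_force: [-0.9, 0.2, 0.8]
gripper_width: 0.2
```

Emit:
{"api": "apply_moves", "payload": {"rows": [{"tx":-1.5,"ty":0,"tz":-0.6,"ax":0,"ay":0,"az":0},{"tx":-3,"ty":0,"tz":-1.1,"ax":0,"ay":0,"az":0},{"tx":-4.5,"ty":0,"tz":-1.7,"ax":0,"ay":0,"az":0}]}}

```text
time_s: 18.3
eef_pos: [472.3, 166.8, 96.1]
tool_rot: [[-0.676, 0.737, -0.0], [0.737, 0.676, 0.0], [0.0, -0.0, -1.0]]
ft_force: [-1.1, 1.5, 1.6]
gripper_width: 0.3
```

```bash
python3 snap.py s21 side 290 160 420 290 5
```

```text
tcp in clamp [-87.9   0.4  96.2] F clamp [-2.3 -0.8  0.6] w 0.2 t 18.35
```

View pics/s21.png

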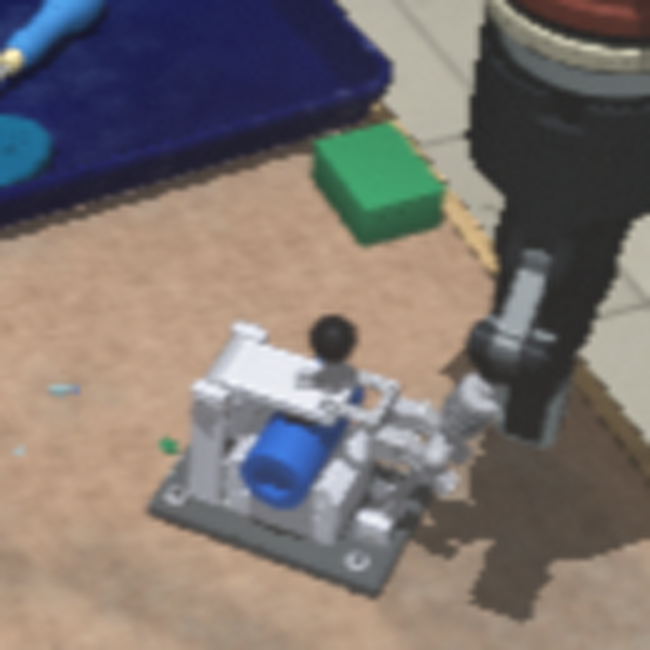

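Emit:
{"api": "apply_moves", "payload": {"rows": [{"tx":-1.2,"ty":0,"tz":-0.5,"ax":0,"ay":0,"az":0},{"tx":-2.4,"ty":0,"tz":-0.9,"ax":0,"ay":0,"az":0},{"tx":-3.5,"ty":0,"tz":-1.2,"ax":0,"ay":0,"az":0}]}}

```text
time_s: 18.73
eef_pos: [474.8, 164.2, 97.2]
tool_rot: [[-0.676, 0.737, -0.0], [0.737, 0.676, 0.0], [0.0, 0.0, -1.0]]
ft_force: [-1.7, 2.1, 2.0]
gripper_width: -0.2
```

Emit:
{"api": "apply_moves", "payload": {"rows": [{"tx":-1.2,"ty":0,"tz":-0.4,"ax":0,"ay":0,"az":0},{"tx":-2.4,"ty":0,"tz":-0.8,"ax":0,"ay":0,"az":0},{"tx":-3.5,"ty":0,"tz":-1.2,"ax":0,"ay":0,"az":0}]}}

```text
time_s: 19.1
eef_pos: [477.1, 161.7, 98.4]
tool_rot: [[-0.676, 0.737, -0.0], [0.737, 0.676, 0.0], [0.0, -0.0, -1.0]]
ft_force: [-3.1, 2.3, 3.8]
gripper_width: 0.2
```

```bash
python3 snap.py s22 side 290 160 420 290 5
```

```text
tcp in clamp [-80.9   0.4  98.5] F clamp [-4.1 -0.1  3. ] w 0.2 t 19.15
```

View pics/s22.png

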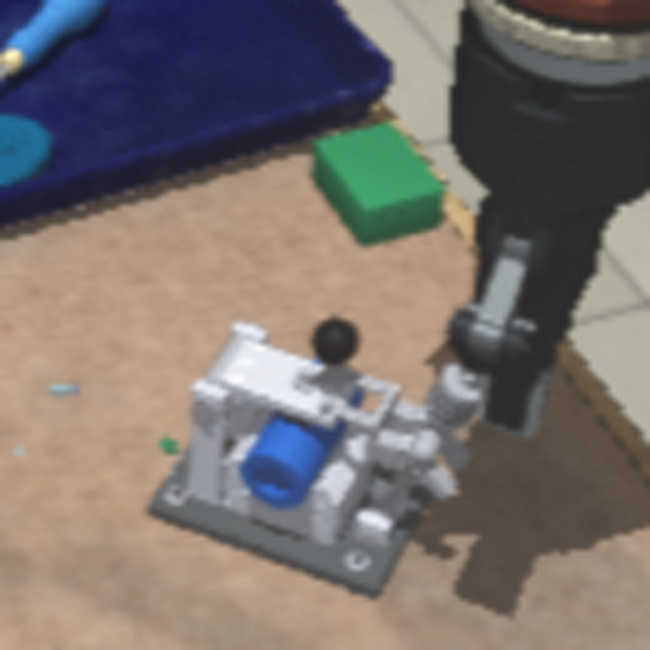

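Emit:
{"api": "apply_moves", "payload": {"rows": [{"tx":-0.8,"ty":0,"tz":-0.4,"ax":0,"ay":0,"az":0},{"tx":-1.6,"ty":0,"tz":-0.8,"ax":0,"ay":0,"az":0},{"tx":-2.4,"ty":0,"tz":-1.1,"ax":0,"ay":0,"az":0}]}}

```text
time_s: 19.52
eef_pos: [478.7, 159.9, 99.4]
tool_rot: [[-0.676, 0.737, -0.0], [0.737, 0.676, 0.0], [0.0, -0.0, -1.0]]
ft_force: [-1.8, 1.8, 1.8]
gripper_width: 0.0
```

Emit:
{"api": "apply_moves", "payload": {"rows": [{"tx":-0.8,"ty":0,"tz":-0.3,"ax":0,"ay":0,"az":0},{"tx":-1.6,"ty":0,"tz":-0.6,"ax":0,"ay":0,"az":0},{"tx":-2.4,"ty":0,"tz":-0.8,"ax":0,"ay":0,"az":0}]}}

```text
time_s: 19.9
eef_pos: [480.3, 158.1, 100.3]
tool_rot: [[-0.676, 0.737, -0.0], [0.737, 0.676, -0.0], [0.0, -0.0, -1.0]]
ft_force: [-3.2, 2.7, 1.6]
gripper_width: -0.1
```

```bash
python3 snap.py s23 side 290 160 420 290 5
```

```text
tcp in clamp [-76.1   0.4 100.4] F clamp [-3.2 -0.6  1.9] w 0.1 t 19.95
```

View pics/s23.png

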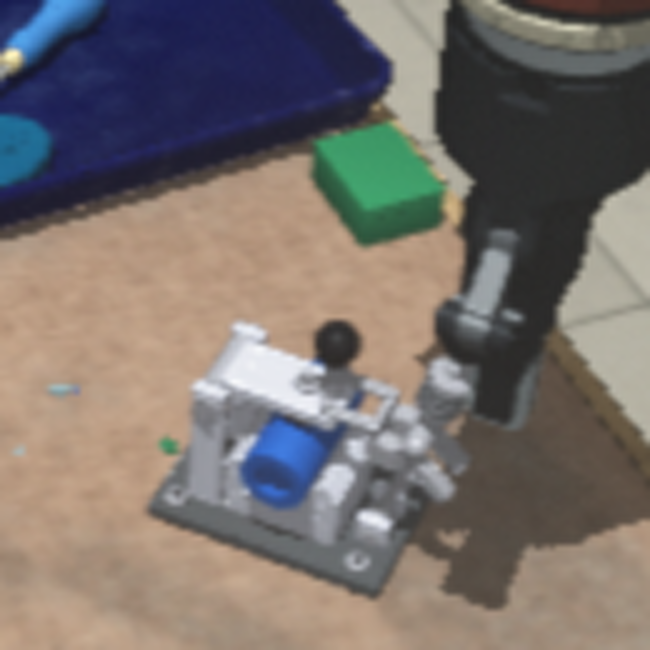

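Emit:
{"api": "apply_moves", "payload": {"rows": [{"tx":-0.8,"ty":0,"tz":-0.2,"ax":0,"ay":0,"az":0},{"tx":-1.6,"ty":0,"tz":-0.4,"ax":0,"ay":0,"az":0},{"tx":-2.4,"ty":0,"tz":-0.7,"ax":0,"ay":0,"az":0}]}}

```text
time_s: 20.32
eef_pos: [482.2, 156.1, 101.1]
tool_rot: [[-0.676, 0.737, 0.0], [0.737, 0.676, -0.0], [-0.001, 0.0, -1.0]]
ft_force: [-1.4, 0.7, 2.0]
gripper_width: 0.0
```

Emit:
{"api": "apply_moves", "payload": {"rows": [{"tx":-0.8,"ty":0,"tz":-0.2,"ax":0,"ay":0,"az":0},{"tx":-1.6,"ty":0,"tz":-0.4,"ax":0,"ay":0,"az":0},{"tx":-2.4,"ty":0,"tz":-0.5,"ax":0,"ay":0,"az":0}]}}

```text
time_s: 20.7
eef_pos: [483.8, 154.3, 101.5]
tool_rot: [[-0.676, 0.737, 0.0], [0.737, 0.676, -0.0], [-0.0, 0.0, -1.0]]
ft_force: [-0.3, 0.1, 0.1]
gripper_width: -0.2
```

Emit:
{"api": "apply_moves", "payload": {"rows": [{"tx":-0.6,"ty":0,"tz":-0.2,"ax":0,"ay":0,"az":0},{"tx":-1.2,"ty":0,"tz":-0.3,"ax":0,"ay":0,"az":0},{"tx":-1.8,"ty":0,"tz":-0.4,"ax":0,"ay":0,"az":0}]}}

```text
time_s: 21.08
eef_pos: [484.9, 153.2, 101.9]
tool_rot: [[-0.676, 0.737, 0.0], [0.737, 0.676, -0.0], [-0.0, 0.0, -1.0]]
ft_force: [-0.2, -0.0, 0.5]
gripper_width: -0.2
```

```bash
python3 snap.py s24 side 290 160 420 290 5
```

```text
tcp in clamp [-69.5   0.4 101.9] F clamp [-0.   0.3 -0.3] w 0.1 t 21.12
```

View pics/s24.png

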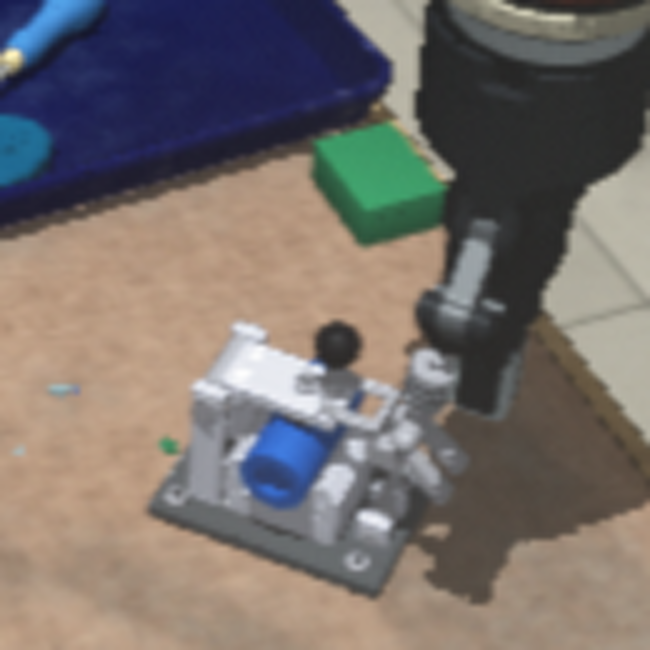

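Emit:
{"api": "apply_moves", "payload": {"rows": [{"tx":-0.6,"ty":0,"tz":0,"ax":0,"ay":0,"az":0},{"tx":-1.2,"ty":0,"tz":0,"ax":0,"ay":0,"az":0},{"tx":-1.8,"ty":0,"tz":0,"ax":0,"ay":0,"az":0}]}}

```text
time_s: 21.5
eef_pos: [486.1, 151.9, 101.9]
tool_rot: [[-0.676, 0.737, 0.0], [0.737, 0.676, -0.0], [-0.0, 0.0, -1.0]]
ft_force: [-0.0, -0.2, -0.5]
gripper_width: 0.1
```

Emit:
{"api": "apply_moves", "payload": {"rows": [{"tx":-0.6,"ty":0,"tz":0,"ax":0,"ay":0,"az":0},{"tx":-1.2,"ty":0,"tz":0,"ax":0,"ay":0,"az":0},{"tx":-1.8,"ty":0,"tz":0,"ax":0,"ay":0,"az":0}]}}

```text
time_s: 21.88
eef_pos: [487.3, 150.5, 101.9]
tool_rot: [[-0.676, 0.737, -0.0], [0.737, 0.676, -0.0], [-0.0, -0.0, -1.0]]
ft_force: [0.3, -0.6, -0.3]
gripper_width: 0.2
```

Emit:
{"api": "apply_moves", "payload": {"rows": [{"tx":-0.6,"ty":0,"tz":0,"ax":0,"ay":0,"az":0},{"tx":-1.2,"ty":0,"tz":0,"ax":0,"ay":0,"az":0},{"tx":-1.8,"ty":0,"tz":0,"ax":0,"ay":0,"az":0}]}}

```text
time_s: 22.25
eef_pos: [488.5, 149.2, 101.9]
tool_rot: [[-0.676, 0.737, -0.0], [0.737, 0.676, -0.0], [0.0, -0.0, -1.0]]
ft_force: [-0.5, 0.5, 0.6]
gripper_width: 0.1
```

```bash
python3 snap.py s25 side 290 160 420 290 5
```

```text
tcp in clamp [-64.1   0.4 101.9] F clamp [ 0.2  0.4 -0.3] w 0.1 t 22.3
```

View pics/s25.png

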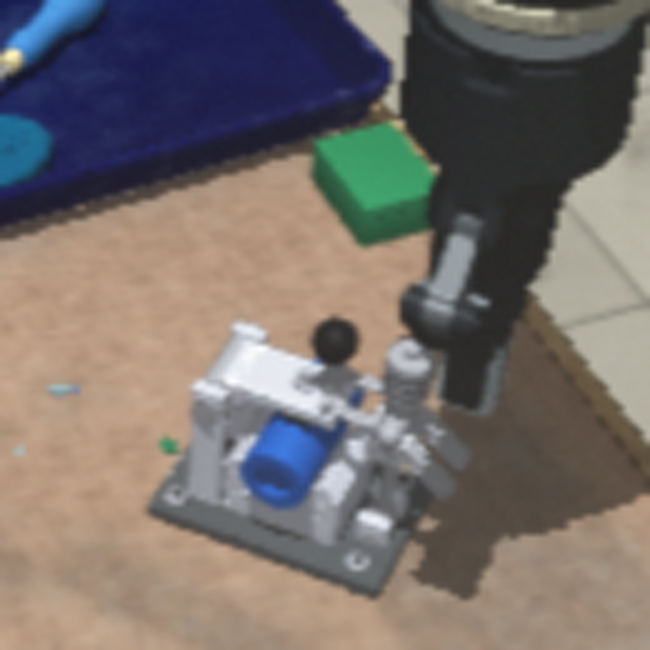

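Emit:
{"api": "apply_moves", "payload": {"rows": [{"tx":-0.6,"ty":0,"tz":0,"ax":0,"ay":0,"az":0},{"tx":-1.2,"ty":0,"tz":0,"ax":0,"ay":0,"az":0},{"tx":-1.8,"ty":0,"tz":0,"ax":0,"ay":0,"az":0}]}}

```text
time_s: 22.68
eef_pos: [489.7, 147.9, 101.9]
tool_rot: [[-0.676, 0.737, -0.0], [0.737, 0.676, -0.0], [-0.0, -0.0, -1.0]]
ft_force: [1.4, 0.1, 0.6]
gripper_width: -0.2
```

Emit:
{"api": "apply_moves", "payload": {"rows": [{"tx":-0.5,"ty":0,"tz":0,"ax":0,"ay":0,"az":0},{"tx":-1.0,"ty":0,"tz":0,"ax":0,"ay":0,"az":0}]}}

```text
time_s: 22.92
eef_pos: [490.4, 147.2, 101.9]
tool_rot: [[-0.676, 0.737, 0.0], [0.737, 0.676, 0.0], [-0.0, 0.0, -1.0]]
ft_force: [-0.6, -1.1, -1.4]
gripper_width: 0.0
```

```bash
python3 snap.py s26 side 290 160 420 290 5
```

```text
tcp in clamp [-61.3   0.5 101.9] F clamp [-0.1  0.2 -0.7] w 0.1 t 22.98
```

View pics/s26.png

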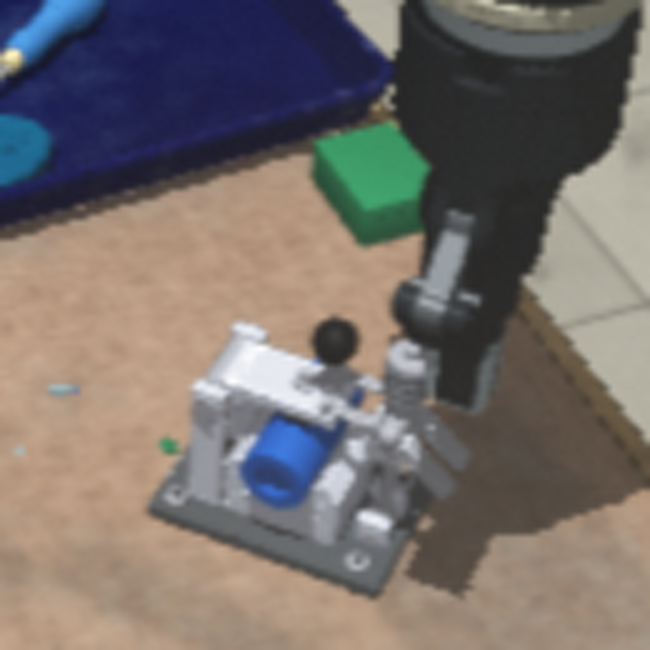

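```bash
python3 - <<'E'
from h import *
import pickle
c=pickle.load(open("pics/s26.pkl","rb"))
for b in [1.3,1.4,1.45,1.5,1.55,1.6,1.65]: print(b,(((proj(c,W(P,[bolt(b),bolt(b,93),bolt(b,58)]))+[-1,.2]+.4)-[290,160])*5).round(0).tolist())
E
python3 -c "
import cv2
a=cv2.imread('pics/s26.png')[300:560,280:500];cv2.imwrite('pics/s26z.png',cv2.resize(a,None,fx=3,fy=2.3))"
```

```text
1.3 [[447.0, 396.0], [459.0, 374.0], [426.0, 431.0]]
1.4 [[427.0, 386.0], [436.0, 362.0], [412.0, 424.0]]
1.45 [[417.0, 381.0], [425.0, 357.0], [405.0, 420.0]]
1.5 [[407.0, 377.0], [413.0, 352.0], [398.0, 418.0]]
1.55 [[397.0, 373.0], [401.0, 348.0], [391.0, 415.0]]
1.6 [[387.0, 370.0], [390.0, 344.0], [384.0, 412.0]]
1.65 [[377.0, 367.0], [378.0, 341.0], [376.0, 410.0]]
```

Emit:
{"api": "apply_moves", "payload": {"rows": [{"tx":-0.6,"ty":0,"tz":0,"ax":0,"ay":0,"az":0},{"tx":-1.2,"ty":0,"tz":0,"ax":0,"ay":0,"az":0}]}}

```text
time_s: 23.22
eef_pos: [491.1, 146.4, 101.9]
tool_rot: [[-0.676, 0.737, -0.0], [0.737, 0.676, 0.0], [0.0, -0.0, -1.0]]
ft_force: [-0.8, 1.4, 0.6]
gripper_width: 0.2
```

View pics/s26z.png

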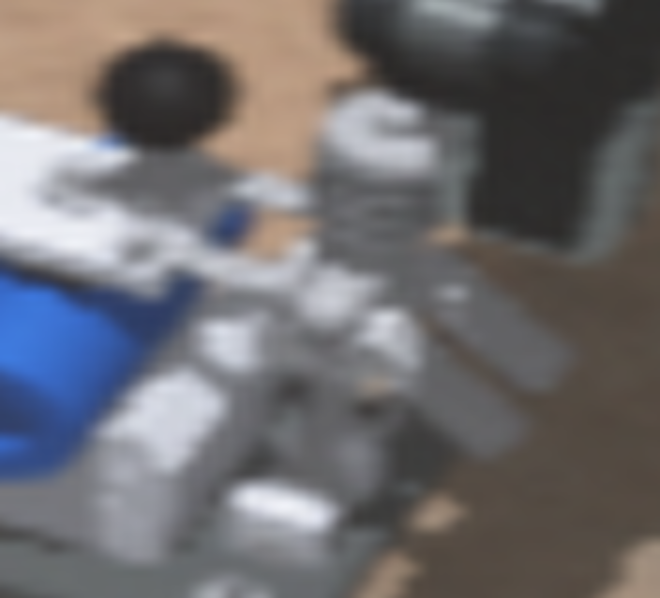

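Emit:
{"api": "apply_moves", "payload": {"rows": [{"tx":-0.5,"ty":0,"tz":0,"ax":0,"ay":0,"az":0},{"tx":-0.8,"ty":0,"tz":0,"ax":0,"ay":0,"az":0}]}}

```text
time_s: 23.48
eef_pos: [491.3, 146.2, 101.9]
tool_rot: [[-0.676, 0.737, -0.001], [0.737, 0.676, 0.001], [0.001, -0.0, -1.0]]
ft_force: [-3.6, 3.1, 1.6]
gripper_width: 0.0
```

Emit:
{"api": "apply_moves", "payload": {"rows": [{"tx":-0.4,"ty":0,"tz":0,"ax":0,"ay":0,"az":0},{"tx":-0.6,"ty":0,"tz":0,"ax":0,"ay":0,"az":0}]}}

```text
time_s: 23.72
eef_pos: [491.4, 146.0, 101.9]
tool_rot: [[-0.676, 0.737, -0.002], [0.737, 0.676, 0.001], [0.002, -0.0, -1.0]]
ft_force: [-5.4, 5.6, 2.5]
gripper_width: -0.3
```

Emit:
{"api": "apply_moves", "payload": {"rows": [{"tx":-0.4,"ty":0,"tz":0,"ax":0,"ay":0,"az":0},{"tx":-0.6,"ty":0,"tz":0,"ax":0,"ay":0,"az":0}]}}

```text
time_s: 23.98
eef_pos: [491.4, 146.0, 101.8]
tool_rot: [[-0.676, 0.737, -0.002], [0.737, 0.676, 0.002], [0.003, -0.0, -1.0]]
ft_force: [-6.1, 6.5, 4.8]
gripper_width: 0.2
```

Emit:
{"api": "apply_moves", "payload": {"rows": [{"tx":3,"ty":0,"tz":0,"ax":0,"ay":0,"az":0},{"tx":15,"ty":0,"tz":0,"ax":0,"ay":0,"az":0},{"tx":50,"ty":0,"tz":-30,"ax":0,"ay":0,"az":0},{"tx":50,"ty":0,"tz":-90,"ax":0,"ay":0,"az":0},{"tx":50,"ty":0,"tz":-110,"ax":0,"ay":0,"az":0}]}}

```text
time_s: 24.6
eef_pos: [460.2, 182.6, 216.1]
tool_rot: [[-0.677, 0.736, 0.007], [0.736, 0.677, 0.001], [-0.004, 0.006, -1.0]]
ft_force: [0.9, 0.0, -0.1]
gripper_width: 0.0
```

Emit:
{"api": "apply_moves", "payload": {"rows": [{"tx":-50,"ty":0,"tz":0,"ax":0,"ay":0,"az":0},{"tx":-110,"ty":0,"tz":0,"ax":0,"ay":0,"az":0},{"tx":-120,"ty":0,"tz":0,"ax":0,"ay":0,"az":0},{"tx":-120,"ty":0,"tz":0,"ax":0,"ay":0,"az":0}]}}

```text
time_s: 25.1
eef_pos: [539.6, 93.0, 211.5]
tool_rot: [[-0.675, 0.738, -0.001], [0.738, 0.675, 0.0], [0.001, -0.001, -1.0]]
ft_force: [-0.4, 0.6, 0.1]
gripper_width: -0.3
```

```bash
python3 snap.py s27 side 290 160 420 290 5; python3 snap.py w27 wrist 260 100 400 320 4;python3 - <<'E'
from h import *
import pickle
c=pickle.load(open("pics/w27.pkl","rb"))
for b in [1.4,1.5,1.55,1.6]: print(b,(((proj(c,W(P,[bolt(b),bolt(b,93),bolt(b,58)])))-[260,100])*4).round(0).tolist())
for t in [.05,0]: print((((proj(c,W(P,[knob(t)])))-[260,100])*4).round(0))
E
```

```text
tcp in clamp [ 11.    0.5 211.5] F clamp [1.  0.5 0.5] w -0.2 t 25.15
tcp in clamp [ 10.6   0.7 211.6] F clamp [ 0.3 -0.3  1.4] w 0.1 t 25.2
1.4 [[259.0, 243.0], [259.0, 235.0], [259.0, 256.0]]
1.5 [[259.0, 289.0], [259.0, 290.0], [259.0, 286.0]]
1.55 [[259.0, 311.0], [259.0, 317.0], [259.0, 301.0]]
1.6 [[259.0, 333.0], [259.0, 344.0], [259.0, 316.0]]
[[258. 475.]]
[[258. 464.]]
```

```bash
python3 -c "
import cv2
a=cv2.imread('pics/w27.png');print(a.shape);cv2.imwrite('pics/w27b.png',a[:600])"
```

```text
(880, 560, 3)
```

View pics/s27.png

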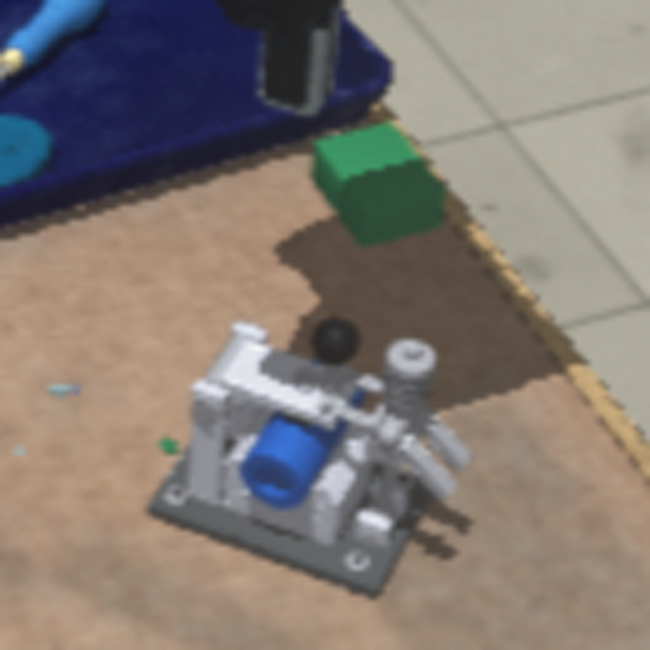

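View pics/w27b.png

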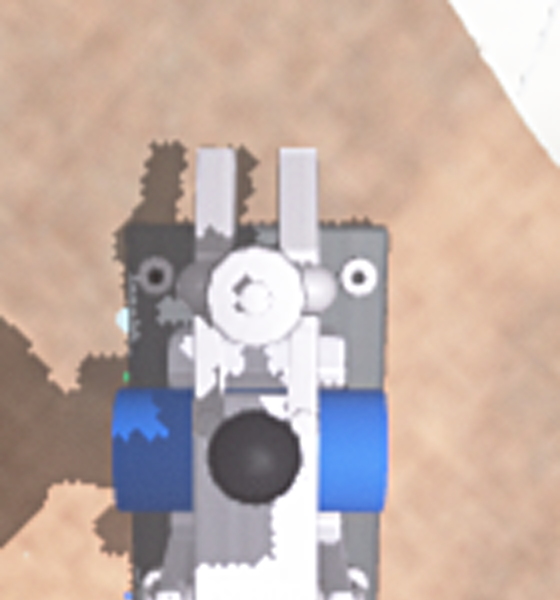

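```bash
python3 -c "
from plant import job
print(job.hand_in())"
```

```text
the job is handed in; nothing more can be done
None
```

I closed the clamp on the wax tube, seated the bolt in the ear and handed the job in at about 25 s. The hand-in gives no verdict, so success is inferred from the pictures and wrist forces below.

**Upper half:** My first grip on the knob slipped with the upper half about 0.4 rad open. I then pushed it down with closed fingertips until the spring loaded, with at most 10 N vertical at the wrist during that final press. After letting go, it stayed at about 0.045 rad in the side view, which is low enough for the bolt.

**Bolt:** I lifted it by the nut to about 0.88 rad, then pushed it inward with closed fingers, seeing about 2–5 N on the ramp. The push fell to about zero as the bar crossed the lip and the bolt jumped ahead. It then met a solid stop, where I pressed to about 9 N at the nut.

**Last checks, with the arm withdrawn:**
- **Bolt:** it stood at about 1.51 rad in both the side and wrist views, and had not slid back.
- **Upper half:** it sat at about 0 to −0.02 rad by the knob position. That is only good to about 0.02 rad, close to the −0.023 limit.
- **Tube and bystanders:** the tube looked centred in the saddle. I did not touch the bystanders, though I did not re-measure their positions.
- **Not measured:** the pad's force on the wax and the bar's force on the ear were only inferred from the wrist forces and the drop into the seat.

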